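# Reset a ratcheted sample carousel to its home stop

### The arm

A 6-joint arm with a two-finger parallel gripper is mounted at the origin on the work surface. World frame = base frame: x ahead of the robot, y to its left, z up, the work surface at z = 0. Lengths are in mm, angles in rad, forces in N, time in s.
With the tool pointing down it reaches from about 325 to 850 mm from the base axis. Payload 4.4 kg.
Tool frame: the origin (TCP) lies at the very end of the fingers, on their centre line; the grasp point (between the pads) lies 19 mm behind it (robot.hold_point_z is the distance from the TCP to the grasp point, in mm); z points along the fingers, x is the direction in which the jaws open and shut, and the axes are right-handed (so a half turn about z gives the same grasp; the last joint's range is limited). The gripper opens to 94 mm and grips with 3 to 60 N. Pads are 16 mm wide; open, the fingers measure 119 mm over their backs; the gripper's body (75 mm by 177 mm) begins 78 mm behind the grasp point.
Start: joints at [-1.313, 0.207, 1.542, -0, 1.393, -0.15], TCP at [228.028, -527.855, 205.447] pointing down, gripper open.
Joint ranges: [-2.73, 2.73], [-0.86, 2.22], [0.23, 2.46], [-1.11, 4.25], [0.08, 2.63], [-2.82, 2.82]. Speed limits (rad/s): [2.79, 2.79, 3.14, 3.14, 3.14, 3.14].

### API

Orientations are given as a rotation vector (axis times angle).
In Python, from cell import robot gives the robot as it stands.
- The arm moves only by the tool apply_moves, never from a script. Its argument "steps" is a list that holds one entry, the list of rows, each a list of 7 numbers: the shift along the tool's x, y, z in m, then the turn, a rotation vector about the tool's x, y, z in rad, then the finger opening in m, from 0 to 0.094. In form: [[[tx, ty, tz, wx, wy, wz, gripper], ...]]. A call has 1 to 20 rows; each row shifts and turns the pose as measured when the row begins, along the tool's axes as they then stand; what a row does not reach is not made up. A row lasts 1/12 s, in which the tool goes at most 41.7 mm and 7.16 degrees, less where a joint would pass 70% of its speed; a pose out of reach is approached as far as the arm can. A call is refused whole if a number of a shift passes 0.0417 or a number of a turn 0.125, either way. A call with a gripper value outside its range is refused whole. The fingers move at their own pace and stop on an object; "grip_force" is the grip in N (left out, the last holds). Time passes only in rows, so rows that do not move let the fingers close. It gives the time, the measured TCP pose, the force and the opening at its end, in the units of the state.
- robot.state(): the state, without advancing time (a new reading comes with each control period).
- robot.capture(name): name is "scene" or "side" or "wrist"; returns a dict with "pixels" (420x560x3 uint8, blue, green, red), "range_z" (420x560 float32, mm along the optical axis (not along the pixel's ray), 0 where there is no reading), "mtx" (3x3 intrinsics, pixels), "R" (3x3) and "t" (3): a world point X has camera coordinates R X + t; the wrist camera has in their place "mount" (4x4, takes a point from camera to tool coordinates, whose origin is the TCP and whose axes are the tool frame's). Camera axes: x right, y down, z forward; pixel columns grow to the right and rows downward; lengths in mm; the calibration is good to about 2 mm. A picture is of the moment at which its call begins: read the wrist's pose just before it.
- robot.finish_job(): hands the job in, once; it reports no verdict.
The state is a dict: "time": time; "q": joint angles; "joint_vel": joint speeds; "effort": joint torques, N m; "tcp_pos": TCP position; "ee_rot": TCP orientation; "force": force on the tool from outside, world axes, zero at the start; "torque": the same for the moment, N m; "grip_width": finger opening in mm.
Only numpy, scipy, OpenCV 4.12 (cv2) and the standard library are available. Lean on these libraries where they do the work, as an engineer would, in place of code of your own. Each camera call takes 0.05 s, during which the arm holds its last target.

### The job

Send the sample carousel home for the next run: the pawl is hooked under a ratchet tooth, so first ease the carousel slightly forward (anticlockwise from above) by its black crank peg, then throw the red-tabbed pawl right over, clear of the teeth, without forcing it. Wind the carousel backward (clockwise) by the peg until its red lug meets the rubber buffer and press it gently but firmly home for a moment, then flip the pawl back down onto the teeth and leave the carousel resting at the buffer. Leave everything else on the bench where it is.

Things in the scene. Friction and masses are not known exactly. Their poses are not given: they have to be found in the camera images.
- base: White round base plate, 260 mm across, 12 mm thick, fixed to the bench. Origin: centre of its underside, on the carousel's upright axis; z up. In its axes the pawl's pivot lies at (70, 86, 66) mm, on a grey block 26 x 42 mm whose cheeks reach 75 mm above the bench.
- carousel (a joint): Angle of the aluminium disc (192 mm across, top 50 mm above the bench) about the base's upright axis; grows anticlockwise from above (forward). Stiff drag of 0.2 N m, some 3 N at the peg; stays where left. Eight fixed vials at radius 45 mm end 73 mm above the bench. It starts at 0 to 0.03, hooked on the pawl; forward by 0.06 frees the pawl, 0.1 to 0.2 does well.
- crank_peg (a point): Black upright crank peg fixed on the disc, 16 mm in diameter, from 55 to 113 mm above the bench, 62 mm from the carousel's axis. The point is on the peg's axis 95 mm above the bench, a good height to grip it. Fingers can slip round the peg as it goes round.
- pawl (a joint): Angle of the pawl about its level pivot: 0 = down among the teeth, grows as it is lifted, 2.2 = thrown right over against its rest. It balances near 1.4 rad and falls slowly to either side by its own weight (about 0.08 kg, damped), so it stays thrown over. Resting on top of a tooth it reads up to 0.22.
- pawl_tab (a point): Grip point of the pawl's red tab: 12 mm along the pawl, 14 mm wide along the pivot axis (pinch this width; the pawl can turn between the pads). Pawl down: tab upright, 75 to 111 mm above the bench, point at 98. At pawl angle a the point lies 0.066*cos(0.504+a) m from the pivot toward the base's -x and 0.066*sin(0.504+a) m above it.
- pawl_pivot (a point): The pawl's pivot, fixed on the base 66 mm above the bench. Its axis runs along the base's y; the base's +x points from the tab (pawl down) to the pivot. The pawl bar is dark steel, 14 mm wide, 10 mm thick.
- ratchet: Ring of 10 brass ratchet teeth on the disc, radius 78 to 94 mm, tops 62 mm above the bench. Origin on the carousel's axis at bench height. The pawl blocks turning backward; each tooth's lip overhangs the pawl's foot by up to 5 mm and blocks lifting until eased forward. Over 15 N on the teeth is forcing them.
- lug: Red lug, 12 mm wide, standing out from the disc's rim, 38 to 50 mm above the bench. Origin on the carousel's axis at bench height; turns with the carousel.
- lug_face (a point): Centre of the lug's clockwise face, 104 mm from the carousel's axis and 44 mm above the bench: the face that meets the buffer.
- buffer: Rubber block, 14 mm, on a sprung plunger before a yellow post clamped on the base, 50 to 110 degrees behind (clockwise of) the lug. Origin on the carousel's axis. Gives 1 mm per 4 N. Pressed home: 5 to 15 N on it for 0.3 s, best 8 to 10 N, which takes 17 to 20 N at the peg with the drag (15 N: 28 N). Over 15 N damages it.
- buffer_face (a point): Centre of the buffer's face that the lug meets, 104 mm from the carousel's axis, 44 mm above the bench; it moves with the buffer.
- colour_block: Black comparator block, 55 x 48 x 83 mm plus a glass tube up to 113 mm, origin under its centre: leave alone.
- reagent_bottle: Amber bottle, 40 mm across, 75 mm high, origin under its centre: leave alone.
- stain_jar: Glass jar with blue cap, 48 mm across, 60 mm high, origin under its centre: leave alone.
- slide_box: Grey slide box, 85 x 45 x 30 mm, origin under its centre: leave alone.
- sample_pot: White pot with red cap, 34 mm across, 45 mm high, origin under its centre: leave alone.

How it is judged (in metres and radians):
On the way, in this order (a step that is already met when the one before it is completed fails the run):
1. the pawl is thrown right over, clear of the teeth (value of joint pawl above 1.9 rad), for 0.2 s.
2. with the pawl still over, the carousel's lug is pressed home on the buffer with 5 to 15 N for 0.3 s (contact force between lug and buffer above 5 N and value of joint pawl above 1.5 rad), for 0.3 s.
At the end, for the whole second after the job is handed in: The pawl lies down on the teeth (angle under 0.3 rad), the lug's face is within 8 mm of the buffer's face with the carousel turned back, and carousel and pawl are at rest (value of joint pawl below 0.3 rad and distance between lug_face and buffer_face below 0.008 m and value of joint carousel below -0.6 rad and velocity of joint carousel between -0.05 and 0.05 rad/s and velocity of joint pawl between -0.05 and 0.05 rad/s); the robot touches nothing.
It fails at once if the ratchet teeth are forced: more than 15 N on them (contact force between ratchet and anything else above 15 N).
It fails at once if the buffer is hit or pressed with more than 15 N (contact force between buffer and anything else above 15 N).
It fails at once if something else on the bench is moved by more than 30 mm (distance of any of colour_block, reagent_bottle, stain_jar, slide_box, sample_pot from where it was at the start of the episode above 0.03 m).
It also fails if it takes over 72 s, if anything falls off the work surface, if the arm or the gripper's body presses on something with over 40 N, if the wrist force passes 120 N, or if a joint passes its speed limit or range.

## Working session

There is one attempt and no reset: what is moved stays moved. The work goes in short steps, Python scripts to look and compute and a tool call to move; the robot and the scene stay as the last step left them, time stands still between calls to the robot, and variables do not carry over. Pictures are saved under pics/ and viewed, and the job is handed in when it is done.

Besides the shell and the picture viewer there is one more tool, called after "Request:" as name([rows], argument=value, ...), one row to a line, values as JSON. apply_moves: Moves the arm, as the interface text tells. Its arguments: {"type":"object","properties":{"steps":{"type":"array"},"grip_force":{"type":"number"}},"required":["steps"]}

```bash
ls; mkdir -p pics; python3 - <<'E'
from cell import robot
import cv2,numpy as np,pickle
print(robot.state())
d={}
for n in ["scene","side","wrist"]:
    c=robot.capture(n); d[n]=c
    cv2.imwrite(f"pics/{n}0.png",c["pixels"])
    print(n,c["mtx"].tolist(),[ (k,np.array(c[k]).tolist()) for k in c if k in("R","t","mount")])
pickle.dump(d,open("c0.pkl","wb"))
E
```

```text
pics
{'time': 0.0, 'q': array([-1.31349943e+00,  2.07383685e-01,  1.54293906e+00, -7.02105437e-06,
        1.39348925e+00, -1.50519118e-01]), 'joint_vel': array([ 0.00048937, -0.00111882, -0.00074854,  0.00197858, -0.00074656,
        0.00092009]), 'effort': array([-1.09208439e-03, -3.70887244e+01, -2.81414813e+01,  6.97911903e-02,
        3.63287609e-02, -1.59303199e-04]), 'tcp_pos': array([ 227.81967082, -527.07159795,  204.3184967 ]), 'ee_rot': array([-2.62402138e+00,  1.72476778e+00,  2.59912790e-03]), 'force': array([ 0.80930661, -0.07289475, -0.82792289]), 'torque': array([ 0.01123392, -0.03364266,  0.04639448]), 'grip_width': 94.06741708925712}
scene [[471.13027225052736, 0.0, 274.55691986523584], [0.0, 471.13027225052736, 209.2708826939774], [0.0, 0.0, 1.0]] [('R', [[-0.8256339985209218, 0.5641879814946236, -0.0045190732873054895], [0.42117424767743633, 0.6109782583794355, -0.6703117341065852], [-0.37542076871118824, -0.5553354745778931, -0.7420658711298119]]), ('t', [432.82669076068424, -155.15229115185116, 1451.619632726697])]
side [[483.610623790549, 0.0, 271.1252106495353], [0.0, 483.610623790549, 216.42002203793962], [0.0, 0.0, 1.0]] [('R', [[-0.9581076139996112, -0.2860086336632486, -0.015128167967522137], [-0.20683656646459095, 0.7274903553416894, -0.6541990657727674], [0.19811217723580427, -0.6236640476690188, -0.7561710923302908]]), ('t', [513.9142338101234, 173.39461080186715, 1006.4410181032938])]
wrist [[308.0871704623081, 0.0, 282.8158290236341], [0.0, 308.0871704623081, 209.77168427036577], [0.0, 0.0, 1.0]] [('mount', [[0.9999992295167199, 0.00021964412168556447, 0.0012217702011932845, -0.03685248727181012], [-0.0005063044268688565, 0.9708035247670055, 0.23987550928718027, -69.14667967899953], [-0.0011334115722224558, -0.2398759430547728, 0.9708028879859133, -179.04369627739393], [0.0, 0.0, 0.0, 1.0]])]
```

View pics/scene0.png

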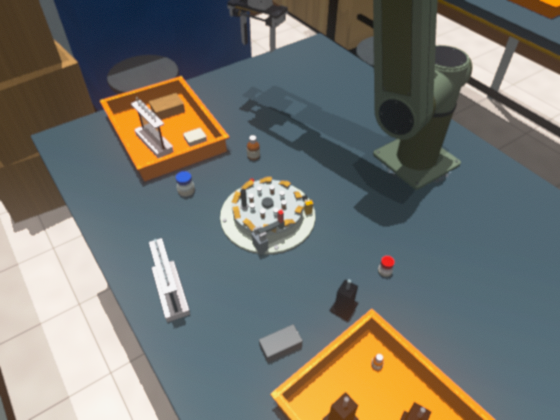

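View pics/side0.png

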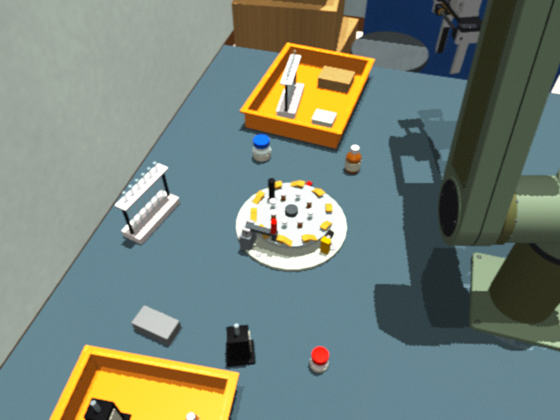

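View pics/wrist0.png

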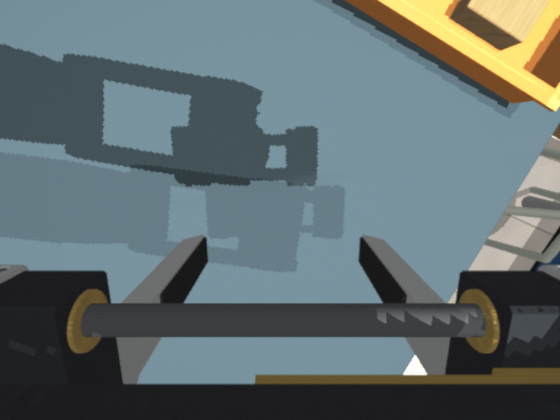

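```bash
cat > h.py <<'E'
import numpy as np,cv2,pickle
from scipy.spatial.transform import Rotation as Ro
def ray(c,u,v):
    d=np.linalg.inv(c["mtx"])@np.array([u,v,1.]); R=np.array(c["R"]);t=np.array(c["t"])
    return -R.T@t, R.T@d
def plane(c,u,v,z):
    o,d=ray(c,u,v); return o+d*(z-o[2])/d[2]
def wcam(c,s):
    "give wrist capture R,t from state s"
    M=np.array(c["mount"]); T=np.eye(4); T[:3,:3]=Ro.from_rotvec(s["ee_rot"]).as_matrix(); T[:3,3]=s["tcp_pos"]
    W=np.linalg.inv(T@M); c["R"]=W[:3,:3]; c["t"]=W[:3,3]; return c
def tri(c1,p1,c2,p2):
    o1,d1=ray(c1,*p1);o2,d2=ray(c2,*p2)
    k=np.linalg.lstsq(np.stack([d1,-d2],1),o2-o1,rcond=None)[0]
    a=o1+d1*k[0];b=o2+d2*k[1]; return (a+b)/2,np.linalg.norm(a-b)
def proj(c,X):
    p=np.array(c["mtx"])@(np.array(c["R"])@np.array(X,float)+np.array(c["t"])); return p[:2]/p[2]
E
python3 - <<'E'
from h import *
d=pickle.load(open("c0.pkl","rb"))
for n,(x,y,w,h) in dict(scene=(210,165,120,90),side=(225,165,135,110)).items():
    im=d[n]["pixels"][y:y+h,x:x+w]
    cv2.imwrite(f"pics/{n}0z.png",cv2.resize(im,None,fx=5.9,fy=5.4,interpolation=cv2.INTER_CUBIC))
    c=d[n]; hsv=cv2.cvtColor(c["pixels"],cv2.COLOR_BGR2HSV)
    sub=np.zeros(hsv.shape[:2],bool); sub[y:y+h,x:x+w]=1
    H,S,V=[hsv[...,i].astype(int) for i in range(3)]
    for nm,m in dict(red=((H<6)|(H>174))&(S>150)&(V>80),black=(V<60),yel=(H>20)&(H<32)&(S>180)&(V>150)).items():
        k,l,st,ce=cv2.connectedComponentsWithStats((m&sub).astype(np.uint8))
        print(n,nm,[(st[i].tolist(),ce[i].round(1).tolist()) for i in range(1,k) if st[i,4]>8])
    # base rim via range: points height 8..16 
    v,u=np.nonzero(sub&(c["range_z"]>0)); z=c["range_z"][v,u]
    P=(np.linalg.inv(c["mtx"])@np.stack([u*z,v*z,z]))
    X=(np.array(c["R"]).T@(P-np.array(c["t"])[:,None])).T
    low=X[(X[:,2]>9)&(X[:,2]<15)]
    (cx,cy),r=cv2.minEnclosingCircle(low[:,:2].astype(np.float32)); print(n,"base",cx,cy,r,len(low))
    w=((V>150)&(S<70)&sub).astype(np.uint8)
    cs=max(cv2.findContours(w,0,1)[0],key=cv2.contourArea)
    hull=cv2.convexHull(cs)[:,0]
    XY=np.array([plane(c,a,b,12)[:2] for a,b in hull]); (cx,cy),r=cv2.minEnclosingCircle(XY.astype(np.float32)); print("hull",cx,cy,r)
E
```

```text
scene red [([279, 211, 4, 4, 14], [280.3, 212.5])]
scene black [([242, 193, 3, 12, 29], [243.2, 197.9])]
scene yel [([306, 201, 6, 5, 22], [308.6, 202.8])]
scene base 507.7724914550781 -58.310089111328125 132.6006622314453 1514
hull 508.6764831542969 -68.74929809570312 133.1413116455078
side red [([306, 181, 6, 5, 19], [308.8, 182.9]), ([271, 218, 5, 16, 71], [273.1, 225.6])]
side black [([344, 170, 14, 5, 23], [350.1, 172.6]), ([269, 179, 6, 19, 82], [271.3, 187.4]), ([286, 213, 10, 4, 22], [290.6, 214.4]), ([251, 230, 25, 11, 51], [265.4, 234.1]), ([327, 231, 6, 5, 15], [329.9, 232.9])]
side yel [([275, 182, 6, 5, 21], [277.6, 184.1]), ([292, 182, 12, 4, 37], [297.5, 183.4]), ([314, 189, 9, 6, 33], [318.2, 191.5]), ([254, 192, 9, 11, 48], [258.1, 197.2]), ([326, 205, 5, 6, 26], [328.3, 207.5]), ([252, 209, 4, 11, 40], [253.5, 213.6]), ([321, 222, 10, 7, 40], [325.1, 225.0]), ([303, 235, 13, 5, 46], [308.3, 237.2]), ([277, 236, 14, 9, 62], [283.8, 239.7]), ([321, 236, 10, 9, 51], [325.4, 240.3])]
side base 491.24786376953125 -124.5113296508789 195.2280731201172 2311
hull 508.31683349609375 -64.47562408447266 134.5978546142578
```

View pics/scene0z.png

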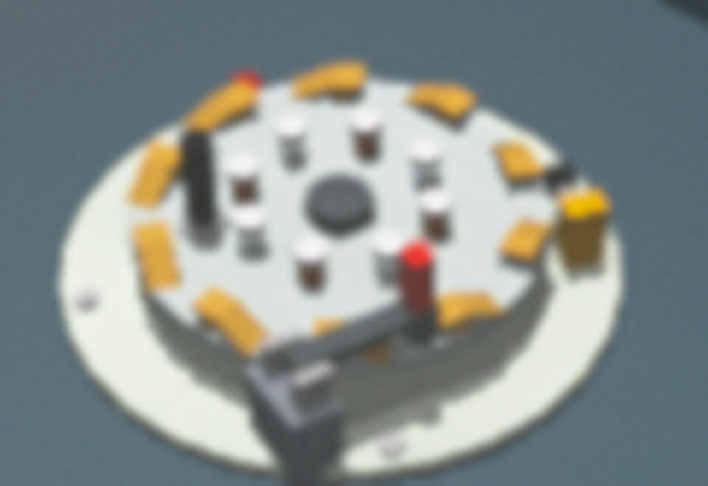

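View pics/side0z.png

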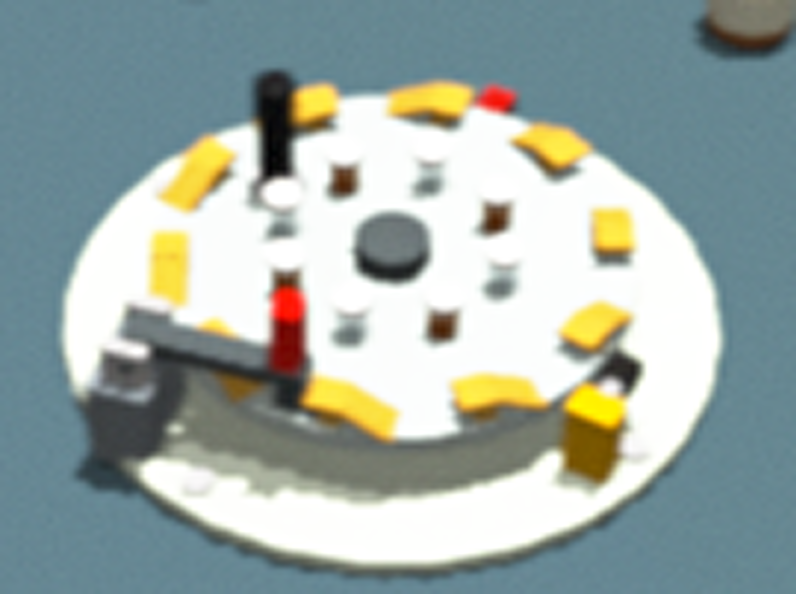

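```bash
python3 - <<'E'
from h import *
d=pickle.load(open("c0.pkl","rb"));a=d["scene"];b=d["side"]
f=lambda x,y:(210+(x+.5)/5.9-.5,165+(y+.5)/5.4-.5); g=lambda x,y:(225+(x+.5)/5.9-.5,165+(y+.5)/5.4-.5)
for n,p,q,z in [("tab",(416,250),(288,298),111),("peg",(198,133),(274,79),113),("pegbot",(205,238),(272,185),52),("hub",(342,190),(392,235),58),("buf",(562,172),(622,366),50),("post",(585,205),(597,405),60),("lug",(246,80),(497,98),50),("pivend",(287,352),(130,318),66)]:
    X,e=tri(a,f(*p),b,g(*q)); print(n,X.round(1),round(e,1),plane(a,*f(*p),z).round(1),plane(b,*g(*q),z).round(1))
# base outer ellipse left/right in zoomed
for c,k in((a,f),(b,g)):
    hs=cv2.cvtColor(c["pixels"],cv2.COLOR_BGR2HSV)
E
```

```text
tab [523.1  22.8 113.2] 1.6 [522.3  22.2 111. ] [523.7  20.  111. ]
peg [560.9 -87.5 117.6] 0.1 [558.7 -91.4 113. ] [562.3 -92.1 113. ]
pegbot [563.3 -86.4  49.9] 5.4 [565.2 -81.3  52. ] [562.9 -88.1  52. ]
hub [505.8 -58.8  69.3] 1.2 [499.8 -68.5  58. ] [508.2 -67.8  58. ]
buf [408.1 -24.8  54.4] 0.6 [405.6 -27.7  50. ] [408.5 -28.8  50. ]
post [412.7  -1.7  54.4] 2.0 [416.6   3.5  60. ] [412.1   1.4  60. ]
lug [ 489.9 -165.6   50.5] 0.0 [ 489.7 -166.    50. ] [ 490. -166.   50.]
pivend [585.3  18.5  77.3] 0.3 [580.4  10.3  66. ] [588.8   9.8  66. ]
```

```bash
cat >> h.py <<'E'
import json
def down(xdeg):
    a=np.radians(xdeg); x=np.array([np.cos(a),np.sin(a),0]); z=np.array([0,0,-1.]); return np.stack([x,np.cross(z,x),z],1)
def plan(s,pts,grip,dec=4):
    "pts: list of (pos mm, xdeg) ; per-row waypoints"
    R=Ro.from_rotvec(s["ee_rot"]).as_matrix();p=np.array(s["tcp_pos"],float);rows=[]
    for q,xd in pts:
        T=down(xd); sh=R.T@(np.array(q)-p)/1000; w=Ro.from_matrix(R.T@T).as_rotvec()
        rows.append([round(float(v),dec)+0 for v in sh]+[round(float(v),3)+0 for v in w]+[grip]); R=T;p=np.array(q,float)
    mx=np.abs(np.array(rows)).max(0); print("max",mx); print(json.dumps([rows]))
def xdeg(s): 
    x=Ro.from_rotvec(s["ee_rot"]).as_matrix()[:,0]; return np.degrees(np.arctan2(x[1],x[0]))
def lin(s,pos,xd,n):
    x0=xdeg(s); p0=np.array(s["tcp_pos"]); return [(p0+(np.array(pos)-p0)*i/n, x0+(xd-x0)*i/n) for i in range(1,n+1)]
E
python3 - <<'E'
from h import *
from cell import robot
s=robot.state(); plan(s,lin(s,(560,-90,240),65,20),0.07,3)
E
```

```text
max [0.027 0.027 0.002 0.    0.002 0.115 0.07 ]
[[[-0.013, -0.024, -0.002, 0.0, 0.002, -0.115, 0.07], [-0.011, -0.025, -0.002, 0.0, 0.0, -0.115, 0.07], [-0.008, -0.026, -0.002, 0.0, 0.0, -0.115, 0.07], [-0.005, -0.027, -0.002, 0.0, 0.0, -0.115, 0.07], [-0.001, -0.027, -0.002, 0.0, 0.0, -0.115, 0.07], [0.002, -0.027, -0.002, 0.0, 0.0, -0.115, 0.07], [0.005, -0.027, -0.002, 0.0, 0.0, -0.115, 0.07], [0.008, -0.026, -0.002, 0.0, 0.0, -0.115, 0.07], [0.011, -0.025, -0.002, 0.0, 0.0, -0.115, 0.07], [0.014, -0.024, -0.002, 0.0, 0.0, -0.115, 0.07], [0.016, -0.022, -0.002, 0.0, 0.0, -0.115, 0.07], [0.019, -0.02, -0.002, 0.0, 0.0, -0.115, 0.07], [0.021, -0.018, -0.002, 0.0, 0.0, -0.115, 0.07], [0.023, -0.015, -0.002, 0.0, 0.0, -0.115, 0.07], [0.024, -0.013, -0.002, 0.0, 0.0, -0.115, 0.07], [0.026, -0.01, -0.002, 0.0, 0.0, -0.115, 0.07], [0.027, -0.007, -0.002, 0.0, 0.0, -0.115, 0.07], [0.027, -0.004, -0.002, 0.0, 0.0, -0.115, 0.07], [0.027, 0.0, -0.002, 0.0, 0.0, -0.115, 0.07], [0.027, 0.003, -0.002, 0.0, 0.0, -0.115, 0.07]]]
```

Request:
apply_moves([
  [[-0.013,-0.024,-0.002,0.0,0.002,-0.115,0.07],[-0.011,-0.025,-0.002,0.0,0.0,-0.115,0.07],[-0.008,-0.026,-0.002,0.0,0.0,-0.115,0.07],[-0.005,-0.027,-0.002,0.0,0.0,-0.115,0.07],[-0.001,-0.027,-0.002,0.0,0.0,-0.115,0.07],[0.002,-0.027,-0.002,0.0,0.0,-0.115,0.07],[0.005,-0.027,-0.002,0.0,0.0,-0.115,0.07],[0.008,-0.026,-0.002,0.0,0.0,-0.115,0.07],[0.011,-0.025,-0.002,0.0,0.0,-0.115,0.07],[0.014,-0.024,-0.002,0.0,0.0,-0.115,0.07],[0.016,-0.022,-0.002,0.0,0.0,-0.115,0.07],[0.019,-0.02,-0.002,0.0,0.0,-0.115,0.07],[0.021,-0.018,-0.002,0.0,0.0,-0.115,0.07],[0.023,-0.015,-0.002,0.0,0.0,-0.115,0.07],[0.024,-0.013,-0.002,0.0,0.0,-0.115,0.07],[0.026,-0.01,-0.002,0.0,0.0,-0.115,0.07],[0.027,-0.007,-0.002,0.0,0.0,-0.115,0.07],[0.027,-0.004,-0.002,0.0,0.0,-0.115,0.07],[0.027,0.0,-0.002,0.0,0.0,-0.115,0.07],[0.027,0.003,-0.002,0.0,0.0,-0.115,0.07]],
])

```text
time: 1.82
tcp_pos: [543.9, -55.4, 239.0]
ee_rot: [-2.547, -1.819, 0.004]
force: [-0.2, -0.3, -0.2]
grip_width: 69.6
```

```bash
python3 - <<'E'
from h import *
from cell import robot
s=robot.state(); print(s["tcp_pos"],xdeg(s),s["q"],s["force"])
c=robot.capture("wrist"); wcam(c,s); pickle.dump((s,c),open("w1.pkl","wb")); cv2.imwrite("pics/w1.png",c["pixels"])
E
```

```text
[543.90176764 -55.39403704 239.00969506] 71.06296003887856 [-0.26329633  0.12878926  1.56175969  0.00551326  1.46170248 -1.50423458] [-0.23848972 -0.2688157  -0.19326054]
```

View pics/w1.png

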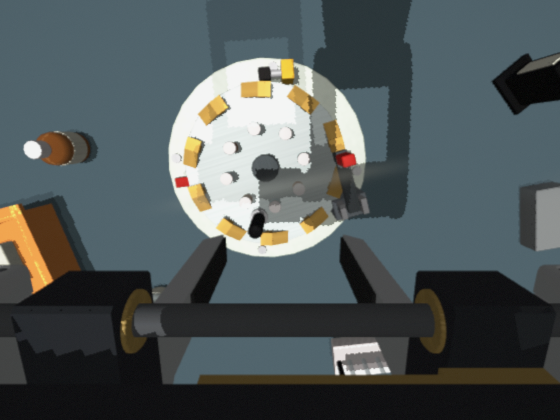

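```bash
python3 - <<'E'
from h import *
s,c=pickle.load(open("w1.pkl","rb"))
hsv=cv2.cvtColor(c["pixels"],cv2.COLOR_BGR2HSV);H,S,V=[hsv[...,i].astype(int) for i in range(3)]
sub=np.zeros(H.shape,bool); sub[40:275,150:390]=1
for nm,m in dict(red=((H<6)|(H>174))&(S>150)&(V>80),black=(V<45)).items():
    k,l,st,ce=cv2.connectedComponentsWithStats((m&sub).astype(np.uint8))
    print(nm,[(st[i].tolist(),ce[i].round(1).tolist()) for i in range(1,k) if st[i,4]>15])
bright=(V>175)&(S<90)&sub; bright[240:]=0
# base rim: left arc edge points per row
pts=[]
for v in range(80,235):
    u=np.nonzero(bright[v])[0]
    if len(u): pts.append(plane(c,u[0]-.5,v,12)[:2])
for u in range(200,310):
    v=np.nonzero(bright[:,u])[0]
    if len(v): pts.append(plane(c,u,v[0]-.5,12)[:2])
pts=np.array(pts)
from scipy.optimize import least_squares
r=least_squares(lambda p:np.hypot(pts[:,0]-p[0],pts[:,1]-p[1])-p[2],[508,-65,130],loss="soft_l1",f_scale=1.5); print("base",r.x,np.median(abs(r.fun)))
im=c["pixels"][45:275,160:380]; cv2.imwrite("pics/w1z.png",cv2.resize(im,None,fx=2.6,fy=2.6,interpolation=cv2.INTER_CUBIC))
E
```

```text
red [([336, 153, 20, 14, 215], [345.7, 159.4]), ([176, 177, 13, 10, 100], [181.6, 181.6])]
black [([260, 69, 11, 11, 79], [265.1, 74.4]), ([333, 153, 3, 9, 16], [334.2, 156.0]), ([256, 169, 22, 10, 138], [265.6, 173.1]), ([343, 185, 8, 24, 117], [346.4, 194.2]), ([249, 213, 16, 25, 261], [256.6, 225.2]), ([202, 238, 25, 37, 466], [216.9, 260.6]), ([340, 238, 24, 37, 462], [348.6, 260.5])]
base [505.97772833 -64.57077173 128.17592243] 0.3501608428966705
```

View pics/w1z.png

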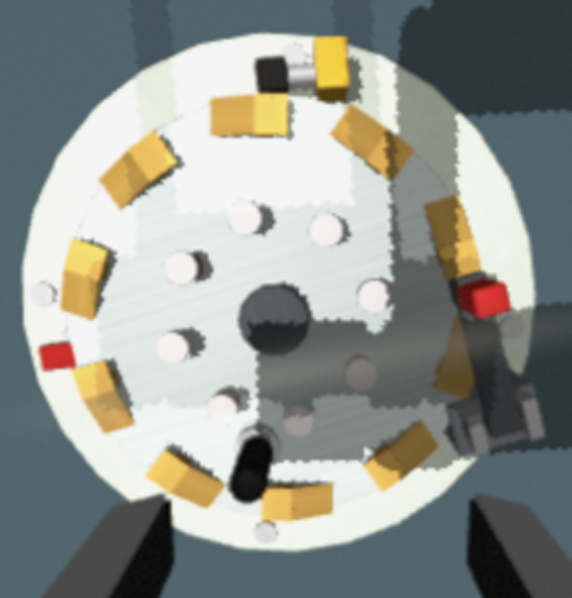

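```bash
python3 - <<'E'
from h import *
s,c=pickle.load(open("w1.pkl","rb"))
C=np.array([506,-64.6])
f=lambda x,y:(160+(x+.5)/2.6-.5,45+(y+.5)/2.6-.5)
for n,p,z in [("hub",(274,319),58),("pegtop",(249,484),113),("pegbot",(258,442),55),("tab",(490,299),111),("lug",(57,356),50),("lugface_top?",(42,350),50),("buf",(271,73),50),("cheekL",(470,430),75),("cheekR",(532,412),75)]:
    X=plane(c,*f(*p),z)[:2]; d=X-C; print(n,X.round(1),"r",np.hypot(*d).round(1),"ang",np.degrees(np.arctan2(d[1],d[0])).round(1))
E
```

```text
hub [506.1 -63.8] r 0.8 ang 80.8
pegtop [560.5 -90.7] r 60.5 ang -25.6
pegbot [557.9 -90.4] r 58.0 ang -26.4
tab [521.8  20.8] r 86.9 ang 79.5
lug [ 490.2 -165.1] r 101.7 ang -98.9
lugface_top? [ 485.4 -170.5] r 107.9 ang -101.0
buf [407.6 -30.4] r 104.2 ang 160.8
cheekL [578.9   3. ] r 99.4 ang 42.9
cheekR [579.9  31.1] r 120.9 ang 52.3
```

```bash
python3 - <<'E'
from h import *
from cell import robot
s=robot.state(); L=lin(s,(561.5,-91.2,150),64,6); L+=[((561.5,-91.2,150),64)]; plan(s,L,0.06,3)
E
```

```text
max [0.006 0.005 0.015 0.009 0.009 0.022 0.06 ]
[[[-0.006, 0.005, 0.015, -0.009, -0.009, 0.022, 0.06], [-0.005, 0.005, 0.015, 0.0, 0.0, 0.022, 0.06], [-0.005, 0.005, 0.015, 0.0, 0.0, 0.022, 0.06], [-0.005, 0.005, 0.015, 0.0, 0.0, 0.022, 0.06], [-0.005, 0.005, 0.015, 0.0, 0.0, 0.022, 0.06], [-0.005, 0.005, 0.015, 0.0, 0.0, 0.022, 0.06], [0.0, 0.0, 0.0, 0.0, 0.0, 0.0, 0.06]]]
```

Request:
apply_moves([
  [[-0.006,0.005,0.015,-0.009,-0.009,0.022,0.06],[-0.005,0.005,0.015,0.0,0.0,0.022,0.06],[-0.005,0.005,0.015,0.0,0.0,0.022,0.06],[-0.005,0.005,0.015,0.0,0.0,0.022,0.06],[-0.005,0.005,0.015,0.0,0.0,0.022,0.06],[-0.005,0.005,0.015,0.0,0.0,0.022,0.06],[0.0,0.0,0.0,0.0,0.0,0.0,0.06]],
])

```text
time: 2.45
tcp_pos: [564.9, -87.7, 145.7]
ee_rot: [2.664, 1.664, 0.002]
force: [-1.2, 0.1, -0.7]
grip_width: 60.3
```

```bash
python3 - <<'E'
from h import *
from cell import robot
s=robot.state(); print(xdeg(s),Ro.from_rotvec(s["ee_rot"]).as_matrix()[:,2],s["tcp_pos"]); L=lin(s,(561.5,-91.2,77),64,5); L+=[L[-1]]; plan(s,L,0.06)
E
```

```text
63.96932980392833 [ 1.28582870e-03  3.79393971e-04 -9.99999101e-01] [564.86148086 -87.68383779 145.68026801]
max [0.0009 0.0003 0.0137 0.001  0.001  0.     0.06  ]
[[[-0.0009, -0.0003, 0.0137, 0.001, -0.001, 0.0, 0.06], [-0.0009, -0.0003, 0.0137, 0.0, 0.0, 0.0, 0.06], [-0.0009, -0.0003, 0.0137, 0.0, 0.0, 0.0, 0.06], [-0.0009, -0.0003, 0.0137, 0.0, 0.0, 0.0, 0.06], [-0.0009, -0.0003, 0.0137, 0.0, 0.0, 0.0, 0.06], [0.0, 0.0, 0.0, 0.0, 0.0, 0.0, 0.06]]]
```

Request:
apply_moves([
  [[-0.0009,-0.0003,0.013,0.001,-0.001,0.0,0.06],[-0.0009,-0.0003,0.013,0.0,0.0,0.0,0.06],[-0.0009,-0.0003,0.013,0.0,0.0,0.0,0.06],[-0.0009,-0.0003,0.013,0.0,0.0,0.0,0.06],[-0.0009,-0.0003,0.01,0.0,0.0,0.0,0.06],[0.0,0.0,0.0,0.0,0.0,0.0,0.06]],
])

```text
time: 2.95
tcp_pos: [561.4, -91.1, 83.5]
ee_rot: [-2.665, -1.663, -0.001]
force: [-0.1, 0.1, -0.2]
grip_width: 60.1
```

```bash
python3 - <<'E'
from h import *
from cell import robot
s=robot.state(); print(xdeg(s),s["tcp_pos"],s["force"])
c=robot.capture("wrist"); cv2.imwrite("pics/w2.png",c["pixels"])
c=robot.capture("side"); cv2.imwrite("pics/s2.png",cv2.resize(c["pixels"][120:290,200:400],None,fx=3,fy=3))
E
```

```text
63.948837330326825 [561.4039373  -91.07673192  83.49998762] [-0.10805491  0.10231175 -0.19431634]
```

View pics/w2.png

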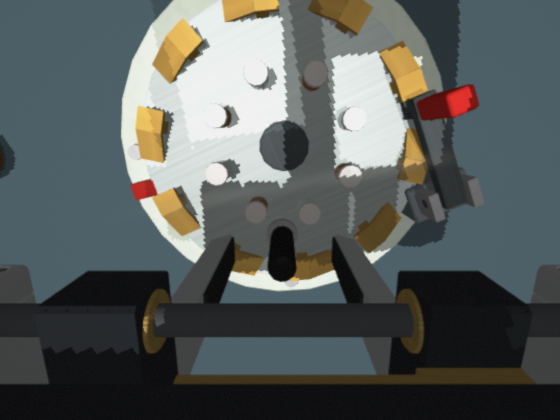

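View pics/s2.png

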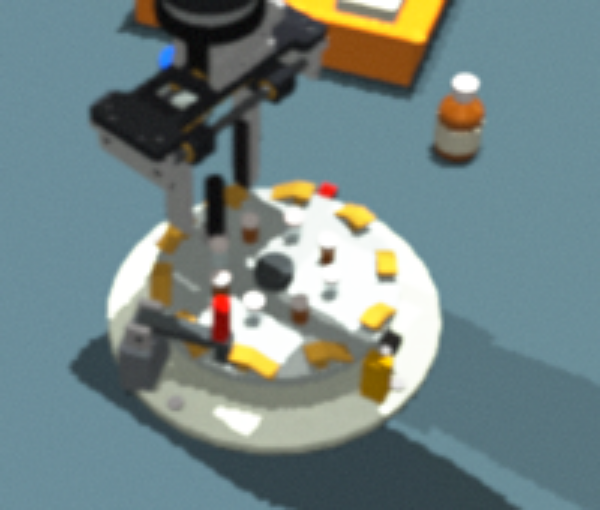

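Request:
apply_moves([
  [[0.003,0,0.005,0,0,0,0.02],[0,0,0,0,0,0,0.01],[0,0,0,0,0,0,0.01],[0,0,0,0,0,0,0.01],[0,0,0,0,0,0,0.01],[0,0,0,0,0,0,0.01]],
], grip_force=12)

```text
time: 3.55
tcp_pos: [567.6, -89.6, 84.5]
ee_rot: [2.656, 1.66, 0.011]
force: [-0.6, -4.5, -1.9]
grip_width: 23.4
```

```bash
python3 - <<'E'
from h import *
from cell import robot
s=robot.state(); print(xdeg(s),s["tcp_pos"],s["force"],s["torque"],s["grip_width"],Ro.from_rotvec(s["ee_rot"]).as_matrix()[:,2])
c=robot.capture("wrist"); cv2.imwrite("pics/w3.png",c["pixels"])
E
```

```text
64.02406563974692 [567.60312543 -89.63474835  84.53484764] [-0.62200533 -4.51842853 -1.92129281] [-0.70901256  0.02551319  0.03334986] 23.40175560335719 [ 0.01074818 -0.00408387 -0.9999339 ]
```

View pics/w3.png

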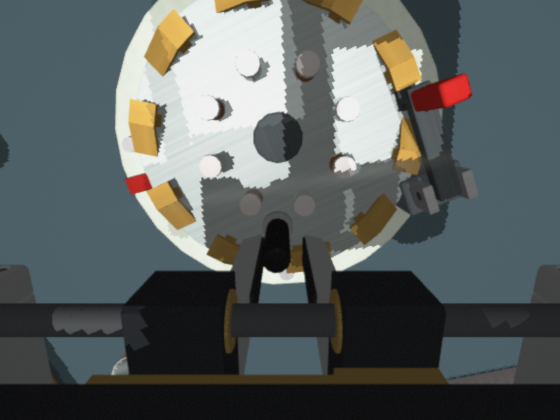

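Request:
apply_moves([
  [[0.001,-0.003,0.004,0,0,0,0.01],[0.001,-0.002,0.003,0,0,0,0.01],[0,0,0,0,0,0,0.01],[0,0,0,0,0,0,0.01]],
], grip_force=12)

```text
time: 3.93
tcp_pos: [567.9, -89.5, 82.8]
ee_rot: [2.648, 1.654, 0.017]
force: [1.1, -1.0, -0.4]
grip_width: 15.7
```

```bash
python3 - <<'E'
from h import *
from cell import robot
s=robot.state(); print(xdeg(s),s["tcp_pos"],s["force"],s["torque"],s["grip_width"],Ro.from_rotvec(s["ee_rot"]).as_matrix()[:,2])
c=robot.capture("wrist"); cv2.imwrite("pics/w4.png",c["pixels"])
E
```

```text
63.989259624102786 [567.90623025 -89.46655549  82.80911351] [ 1.14507405 -1.01127633 -0.36489841] [-0.1855031  -0.21290592  0.03250337] 15.734473133323265 [ 0.01993851 -0.01088137 -0.99974199]
```

View pics/w4.png

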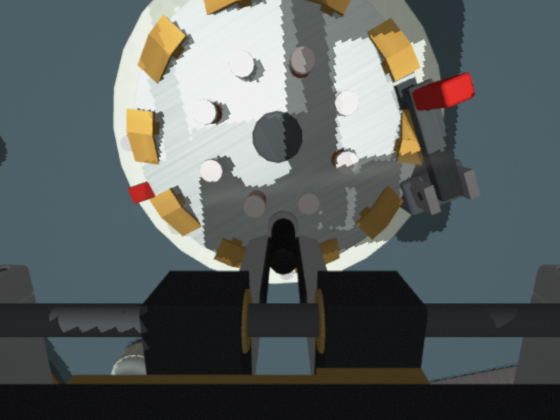

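```bash
cat >> h.py <<'E'
C=np.array([506,-64.5])
def peg(deg,z): a=np.radians(deg); return (C[0]+62*np.cos(a),C[1]+62*np.sin(a),z)
E
python3 - <<'E'
from h import *
from cell import robot
s=robot.state(); print(np.degrees(np.arctan2(s["tcp_pos"][1]-C[1],s["tcp_pos"][0]-C[0])))
plan(s,[(peg(-24+i*1.2,80),66+i*1.2) for i in range(1,7)],0.01)
E
```

```text
-21.966653752763232
max [0.0013 0.0047 0.0027 0.023  0.002  0.056  0.01  ]
[[[-0.0012, -0.0047, 0.0027, 0.023, 0.002, -0.056, 0.01], [0.0013, 0.0, 0.0, 0.0, 0.0, -0.021, 0.01], [0.0013, 0.0, 0.0, 0.0, 0.0, -0.021, 0.01], [0.0013, 0.0, 0.0, 0.0, 0.0, -0.021, 0.01], [0.0013, 0.0, 0.0, 0.0, 0.0, -0.021, 0.01], [0.0013, 0.0, 0.0, 0.0, 0.0, -0.021, 0.01]]]
```

Request:
apply_moves([
  [[0.001,-0.003,0.002,0.02,0,-0.03,0.01],[0.002,-0.001,0,0,0,-0.03,0.01],[0.002,0,0,0,0,-0.03,0.01],[0.002,0,0,0,0,-0.03,0.01],[0.002,0,0,0,0,-0.03,0.01]],
])

```text
time: 4.4
tcp_pos: [569.9, -83.1, 82.7]
ee_rot: [2.521, 1.858, -0.0]
force: [-1.3, -2.4, 1.2]
grip_width: 15.9
```

```bash
python3 - <<'E'
from h import *
from cell import robot
s=robot.state(); print(xdeg(s),s["tcp_pos"],s["force"],s["torque"],s["grip_width"],Ro.from_rotvec(s["ee_rot"]).as_matrix()[:,2]); print(np.degrees(np.arctan2(s["tcp_pos"][1]-C[1],s["tcp_pos"][0]-C[0])))
E
```

```text
72.7864140137382 [569.86096869 -83.14941381  82.68246442] [-1.27875514 -2.3812985   1.17303184] [-0.26646893 -0.09139777 -0.13139381] 15.91317146414374 [ 0.00590658 -0.00816396 -0.99994923]
-16.279466848073252
```

```bash
cat > lug.py <<'E'
from h import *
from cell import robot
s=robot.state(); c=robot.capture("wrist"); wcam(c,s)
hsv=cv2.cvtColor(c["pixels"],cv2.COLOR_BGR2HSV);H,S,V=[hsv[...,i].astype(int) for i in range(3)]
m=((H<6)|(H>174))&(S>150)&(V>60)
k,l,st,ce=cv2.connectedComponentsWithStats(m.astype(np.uint8))
for i in range(1,k):
    if st[i,4]<25: continue
    for z in (50,111):
        X=plane(c,*ce[i],z)[:2]-C
        print(st[i].tolist(),"z",z,"r",np.hypot(*X).round(1),"ang",np.degrees(np.arctan2(X[1],X[0])).round(1))
import sys; cv2.imwrite(sys.argv[1],c["pixels"])
E
python3 lug.py pics/w5.png
```

```text
[425, 110, 63, 32, 1641] z 50 r 115.4 ang 76.9
[425, 110, 63, 32, 1641] z 111 r 82.8 ang 77.7
[130, 176, 27, 20, 340] z 50 r 101.9 ang -88.7
[130, 176, 27, 20, 340] z 111 r 71.5 ang -89.4
```

View pics/w5.png

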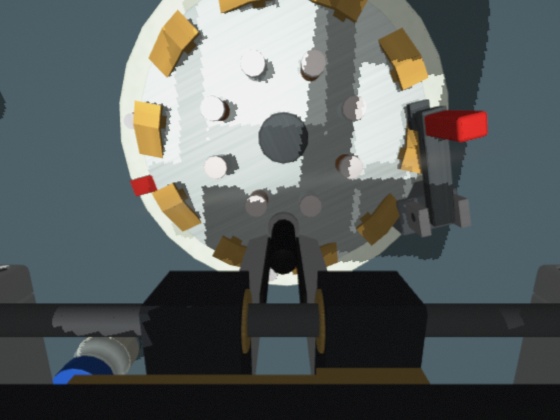

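Request:
apply_moves([
  [[0,0,0,0,0,0,0.05],[0,0,0,0,0,0,0.05],[0,0,-0.002,0,0,0,0.05],[0,0,-0.01,0,0,0,0.05],[0,0,-0.018,0,0,0,0.05],[0,0,-0.02,0,0,0,0.05],[0,0,-0.012,0,0,0,0.05]],
])

```text
time: 5.03
tcp_pos: [566.4, -79.6, 143.6]
ee_rot: [-2.53, -1.862, 0.005]
force: [-0.0, -0.5, -0.4]
grip_width: 50.2
```

```bash
python3 - <<'E'
from h import *
from cell import robot
s=robot.state(); print(xdeg(s),s["tcp_pos"],s["force"],s["grip_width"])
L=lin(s,(522,21,145),87.4,7); L+=[L[-1]]; plan(s,L,0.05,4)
E
```

```text
72.6977486411061 [566.35666645 -79.60660257 143.59046636] [-0.01965874 -0.53490997 -0.42491122] 50.184795497121975
max [0.0138 0.0103 0.0002 0.002  0.002  0.037  0.05  ]
[[[0.0118, -0.0103, -0.0002, -0.002, 0.002, -0.037, 0.05], [0.0122, -0.0099, -0.0002, 0.0, 0.0, -0.037, 0.05], [0.0126, -0.0094, -0.0002, 0.0, 0.0, -0.037, 0.05], [0.0129, -0.009, -0.0002, 0.0, 0.0, -0.037, 0.05], [0.0132, -0.0085, -0.0002, 0.0, 0.0, -0.037, 0.05], [0.0135, -0.008, -0.0002, 0.0, 0.0, -0.037, 0.05], [0.0138, -0.0075, -0.0002, 0.0, 0.0, -0.037, 0.05], [0.0, 0.0, 0.0, 0.0, 0.0, 0.0, 0.05]]]
```

Request:
apply_moves([
  [[0.0118,-0.0103,0,-0.002,0.002,-0.037,0.05],[0.0122,-0.0099,0,0.0,0.0,-0.037,0.05],[0.0126,-0.0094,0,0.0,0.0,-0.037,0.05],[0.0129,-0.009,0,0.0,0.0,-0.037,0.05],[0.0132,-0.0085,0,0.0,0.0,-0.037,0.05],[0.0135,-0.008,0,0.0,0.0,-0.037,0.05],[0.0138,-0.0075,0,0.0,0.0,-0.037,0.05],[0.0,0.0,0.0,0.0,0.0,0.0,0.05]],
])

```text
time: 5.7
tcp_pos: [513.0, 33.6, 143.4]
ee_rot: [-2.234, -2.205, -0.001]
force: [0.0, -0.3, 0.1]
grip_width: 49.8
```

```bash
python3 lug.py pics/w6.png; python3 - <<'E'
from h import *
from cell import robot
s=robot.state(); print(xdeg(s),s["tcp_pos"],s["force"],s["grip_width"])
L=lin(s,(522,21,79),87.4,5); L+=[L[-1]]; plan(s,L,0.05,4)
E
```

```text
[516, 12, 44, 45, 1535] z 50 r 334.5 ang 114.1
[516, 12, 44, 45, 1535] z 111 r 285.4 ang 114.8
[54, 203, 19, 14, 210] z 50 r 102.0 ang -88.5
[54, 203, 19, 14, 210] z 111 r 58.3 ang -101.8
[258, 228, 19, 32, 542] z 50 r 91.1 ang 65.7
[258, 228, 19, 32, 542] z 111 r 87.8 ang 80.0
89.15529305130208 [513.4458207   32.63787886 143.32416121] [ 0.25211262  0.61748048 -0.17519791] 50.071619182282625
max [0.0023 0.0018 0.0129 0.001  0.002  0.006  0.05  ]
[[[-0.0023, 0.0018, 0.0129, -0.001, -0.002, 0.006, 0.05], [-0.0023, 0.0018, 0.0129, 0.0, 0.0, 0.006, 0.05], [-0.0023, 0.0018, 0.0129, 0.0, 0.0, 0.006, 0.05], [-0.0023, 0.0018, 0.0129, 0.0, 0.0, 0.006, 0.05], [-0.0023, 0.0018, 0.0129, 0.0, 0.0, 0.006, 0.05], [0.0, 0.0, 0.0, 0.0, 0.0, 0.0, 0.05]]]
```

View pics/w6.png

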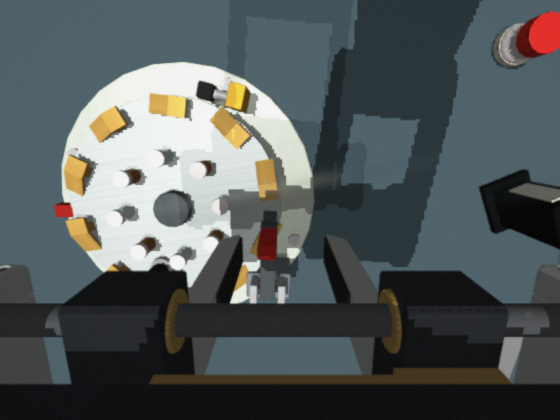

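Request:
apply_moves([
  [[-0.006,0.005,0,-0.001,-0.002,0.01,0.05],[-0.0055,0.004,0.005,0.0,0.0,0.01,0.05],[0,0,0.0129,0.0,0.0,0.006,0.05],[0,0,0.013,0.0,0.0,0.0,0.05]],
])

```text
time: 6.08
tcp_pos: [525.9, 18.8, 113.2]
ee_rot: [2.263, 2.169, 0.004]
force: [-0.5, -0.6, -0.1]
grip_width: 49.9
```

```bash
python3 lug.py pics/w7.png; python3 - <<'E'
from h import *
from cell import robot
s=robot.state(); print(xdeg(s),s["tcp_pos"],s["force"],s["grip_width"])
L=lin(s,(522,21,79),87.4,3); L+=[L[-1]]; plan(s,L,0.05,4)
E
```

```text
[45, 202, 20, 15, 266] z 50 r 101.9 ang -88.4
[45, 202, 20, 15, 266] z 111 r 55.3 ang -101.1
[277, 223, 22, 36, 719] z 50 r 93.8 ang 66.3
[277, 223, 22, 36, 719] z 111 r 87.5 ang 79.8
87.56557917858288 [523.95249997  18.74739191 110.35371462] [-1.12284107 -0.87444128 -0.40949459] 49.94836331848144
max [0.0008 0.0007 0.0105 0.002  0.003  0.001  0.05  ]
[[[0.0008, -0.0007, 0.0104, 0.002, 0.003, 0.001, 0.05], [0.0007, -0.0007, 0.0105, 0.0, 0.0, 0.001, 0.05], [0.0007, -0.0007, 0.0105, 0.0, 0.0, 0.001, 0.05], [0.0, 0.0, 0.0, 0.0, 0.0, 0.0, 0.05]]]
```

View pics/w7.png

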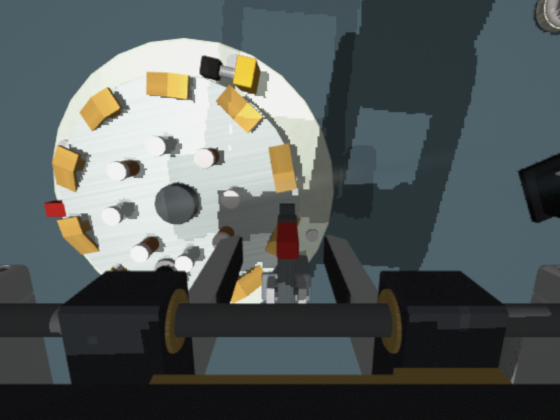

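Request:
apply_moves([
  [[0.0008,-0.0007,0.01,0.002,0.003,0.001,0.04],[0.0007,-0.0007,0.01,0.0,0.0,0,0.03],[0.0007,-0.0005,0.009,0.0,0.0,0,0.02],[0.0,0.0,0.002,0.0,0.0,0.0,0.005],[0.0,0.0,0,0.0,0.0,0.0,0.005],[0.0,0.0,0,0.0,0.0,0.0,0.005],[0.0,0.0,0,0.0,0.0,0.0,0.005]],
], grip_force=8)

```text
time: 6.72
tcp_pos: [522.6, 22.1, 74.5]
ee_rot: [-2.271, -2.158, -0.007]
force: [-0.7, -4.4, -1.8]
grip_width: 13.8
```

```bash
python3 lug.py pics/w8.png; python3 - <<'E'
from h import *
from cell import robot
s=robot.state(); print(xdeg(s),s["tcp_pos"],s["force"],s["grip_width"])
c=robot.capture("side"); cv2.imwrite("pics/s8.png",cv2.resize(c["pixels"][120:290,200:400],None,fx=3,fy=3))
E
```

```text
[0, 221, 22, 19, 339] z 50 r 100.9 ang -88.4
[0, 221, 22, 19, 339] z 111 r 46.2 ang -107.1
[269, 246, 28, 49, 1245] z 50 r 95.3 ang 63.5
[269, 246, 28, 49, 1245] z 111 r 87.4 ang 80.6
87.07822303297691 [522.59581439  21.85557975  74.50700113] [-0.13868575  1.54161646 -0.76507477] 14.04755618289099
```

View pics/w8.png

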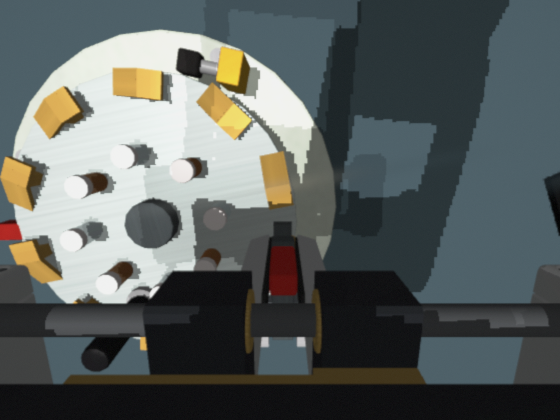

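View pics/s8.png

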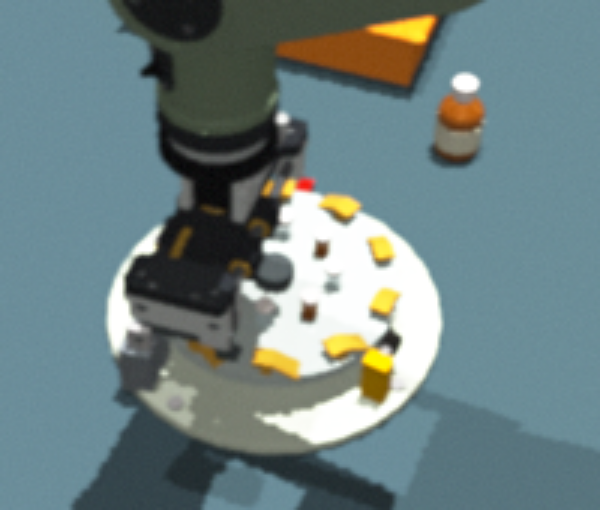

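```bash
cat > pawl.py <<'E'
import sys
from h import *
from cell import robot
P=np.array([579.8,18.2,66.]); ex=np.array([np.cos(np.radians(-2.6)),np.sin(np.radians(-2.6)),0])
r=float(sys.argv[1]); das=float(sys.argv[2]); n=int(sys.argv[3]); g=float(sys.argv[4]); xd=87.4
s=robot.state(); R=Ro.from_rotvec(s["ee_rot"]).as_matrix(); G=np.array(s["tcp_pos"])-19*R[:,2]; d=G-P
a0=np.arctan2(d[2],-d@ex); print("r",np.hypot(d[2],d@ex),"lat",d@np.array([-ex[1],ex[0],0]),"pawl a",a0-0.504,"F",s["force"],"grip",s["grip_width"],"tilt",R[:2,2],xdeg(s),"q",s["q"].round(2))
off=0.0
pts=[]
for i in range(1,n+1):
    a=a0+das*i; q=P-ex*r*np.cos(a)+np.array([0,0,r*np.sin(a)-19]); pts.append((q,xd))
plan(s,pts,g,4)
E
python3 pawl.py 63.5 0.08 10 0.005
```

```text
r 63.51892725330458 lat 0.8859535155959204 pawl a -0.055977437678559394 F [ 0.71003353  0.27837262 -0.65167782] grip 14.090437873373673 tilt [-0.00264598  0.0089242 ] 87.06248364313463 q [-0.13  0.25  1.79  0.01  1.11 -1.65]
max [0.001  0.0047 0.0045 0.003  0.009  0.006  0.005 ]
[[[-0.001, 0.0024, -0.0045, -0.003, -0.009, -0.006, 0.005], [0.0, 0.0027, -0.0043, 0.0, 0.0, 0.0, 0.005], [0.0, 0.0031, -0.004, 0.0, 0.0, 0.0, 0.005], [0.0, 0.0034, -0.0038, 0.0, 0.0, 0.0, 0.005], [0.0, 0.0037, -0.0035, 0.0, 0.0, 0.0, 0.005], [0.0, 0.0039, -0.0032, 0.0, 0.0, 0.0, 0.005], [0.0, 0.0042, -0.0029, 0.0, 0.0, 0.0, 0.005], [0.0, 0.0044, -0.0025, 0.0, 0.0, 0.0, 0.005], [0.0, 0.0046, -0.0022, 0.0, 0.0, 0.0, 0.005], [0.0, 0.0047, -0.0018, 0.0, 0.0, 0.0, 0.005]]]
```

Start gently: four rows, then check force.

Request:
apply_moves([
  [[0,0.0024,-0.0045,-0.003,-0.009,-0.003,0.005],[0.0,0.0027,-0.0043,0.0,0.0,0.0,0.005],[0.0,0.0031,-0.004,0.0,0.0,0.0,0.005],[0.0,0.0034,-0.0038,0.0,0.0,0.0,0.005]],
])

```text
time: 7.15
tcp_pos: [532.5, 21.3, 90.6]
ee_rot: [-2.273, -2.165, 0.006]
force: [-0.4, 0.3, -2.8]
grip_width: 13.9
```

```bash
python3 pawl.py 63.5 0.09 12 0.005
```

```text
r 64.32137553876274 lat 0.9689675975407317 pawl a 0.2400087245641146 F [-0.37557004  0.30843424 -2.75688454] grip 13.868600041612671 tilt [-0.0048755  -0.00079524] 87.22529673286782 q [-0.12  0.25  1.75 -0.    1.15 -1.64]
max [0.0009 0.0057 0.0036 0.005  0.001  0.003  0.005 ]
[[[-0.0009, 0.0047, -0.0035, -0.005, 0.001, -0.003, 0.005], [0.0, 0.0044, -0.0036, 0.0, 0.0, 0.0, 0.005], [0.0, 0.0047, -0.0032, 0.0, 0.0, 0.0, 0.005], [0.0, 0.005, -0.0028, 0.0, 0.0, 0.0, 0.005], [0.0, 0.0052, -0.0023, 0.0, 0.0, 0.0, 0.005], [0.0, 0.0054, -0.0019, 0.0, 0.0, 0.0, 0.005], [0.0, 0.0055, -0.0014, 0.0, 0.0, 0.0, 0.005], [0.0, 0.0056, -0.0009, 0.0, 0.0, 0.0, 0.005], [0.0, 0.0057, -0.0004, 0.0, 0.0, 0.0, 0.005], [0.0, 0.0057, 0.0002, 0.0, 0.0, 0.0, 0.005], [0.0, 0.0057, 0.0007, 0.0, 0.0, 0.0, 0.005], [0.0, 0.0056, 0.0012, 0.0, 0.0, 0.0, 0.005]]]
```

Request:
apply_moves([
  [[0,0.0047,-0.0035,-0.005,0.001,-0.003,0.005],[0.0,0.0044,-0.0036,0.0,0.0,0.0,0.005],[0.0,0.0047,-0.0032,0.0,0.0,0.0,0.005],[0.0,0.005,-0.0028,0.0,0.0,0.0,0.005],[0.0,0.0052,-0.0023,0.0,0.0,0.0,0.005],[0.0,0.0054,-0.0019,0.0,0.0,0.0,0.005],[0.0,0.0055,-0.0014,0.0,0.0,0.0,0.005],[0.0,0.0056,-0.0009,0.0,0.0,0.0,0.005]],
])

```text
time: 7.82
tcp_pos: [575.9, 19.1, 112.8]
ee_rot: [-2.27, -2.169, 0.002]
force: [-1.2, 0.7, -3.6]
grip_width: 13.8
```

```bash
python3 pawl.py 64 0.1 10 0.005;  python3 lug.py pics/w9.png
```

```text
r 65.88470422657657 lat 0.7191004059602314 pawl a 1.0075434696696617 F [-1.20981393  0.66231005 -3.5857784 ] grip 13.80141495947244 tilt [-0.00225686  0.00051228] 87.36894391095105 q [-0.12  0.3   1.63  0.    1.22 -1.64]
max [0.0007 0.0066 0.005  0.002  0.     0.001  0.005 ]
[[[-0.0007, 0.0066, 0.0018, -0.002, 0.0, -0.001, 0.005], [0.0, 0.0064, 0.0006, 0.0, 0.0, 0.0, 0.005], [0.0, 0.0063, 0.0012, 0.0, 0.0, 0.0, 0.005], [0.0, 0.0061, 0.0018, 0.0, 0.0, 0.0, 0.005], [0.0, 0.0059, 0.0024, 0.0, 0.0, 0.0, 0.005], [0.0, 0.0056, 0.003, 0.0, 0.0, 0.0, 0.005], [0.0, 0.0053, 0.0036, 0.0, 0.0, 0.0, 0.005], [0.0, 0.0049, 0.0041, 0.0, 0.0, 0.0, 0.005], [0.0, 0.0045, 0.0045, 0.0, 0.0, 0.0, 0.005], [0.0, 0.004, 0.005, 0.0, 0.0, 0.0, 0.005]]]
[28, 141, 22, 16, 282] z 50 r 102.2 ang -88.2
[28, 141, 22, 16, 282] z 111 r 54.6 ang -87.3
[270, 229, 26, 65, 1576] z 50 r 132.9 ang 37.9
[270, 229, 26, 65, 1576] z 111 r 114.3 ang 46.5
```

View pics/w9.png

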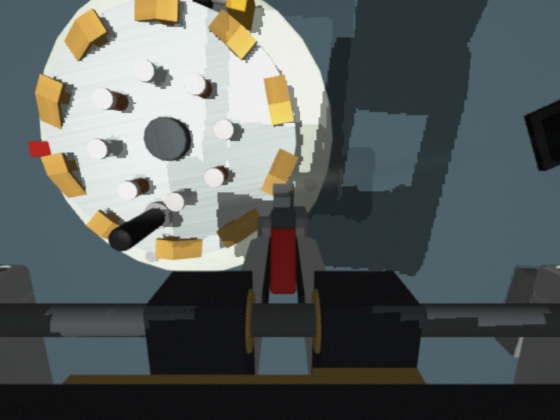

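Request:
apply_moves([
  [[0,0.0066,0.0008,-0.002,0.0,-0.001,0.005],[0.0,0.0064,0.0006,0.0,0.0,0.0,0.005],[0.0,0.0063,0.0012,0.0,0.0,0.0,0.005],[0.0,0.0061,0.0018,0.0,0.0,0.0,0.005],[0.0,0.0059,0.0024,0.0,0.0,0.0,0.005],[0.0,0.0056,0.003,0.0,0.0,0.0,0.005],[0.0,0.0053,0.0036,0.0,0.0,0.0,0.005],[0.0,0.0049,0.0041,0.0,0.0,0.0,0.005]],
])

```text
time: 8.53
tcp_pos: [628.7, 16.4, 94.4]
ee_rot: [2.27, 2.171, 0.0]
force: [-2.0, 0.0, -0.8]
grip_width: 13.9
```

```bash
python3 pawl.py 65 0.08 6 0.005;  python3 lug.py pics/w10.png
```

```text
r 68.11908439049127 lat 0.4412973246144851 pawl a 1.8678421101167735 F [-1.99705824  0.03494366 -0.81120925] grip 13.912837574538672 tilt [ 0.0003984  -0.00024402] 87.43407986105505 q [-0.11  0.42  1.5  -0.    1.22 -1.64]
max [0.0004 0.0031 0.006  0.     0.     0.001  0.005 ]
[[[-0.0004, 0.0012, 0.006, 0.0, 0.0, 0.001, 0.005], [0.0, 0.0031, 0.0041, 0.0, 0.0, 0.0, 0.005], [0.0, 0.0028, 0.0044, 0.0, 0.0, 0.0, 0.005], [0.0, 0.0024, 0.0046, 0.0, 0.0, 0.0, 0.005], [0.0, 0.0021, 0.0048, 0.0, 0.0, 0.0, 0.005], [0.0, 0.0017, 0.0049, 0.0, 0.0, 0.0, 0.005]]]
[0, 61, 16, 19, 199] z 50 r 100.0 ang -88.6
[0, 61, 16, 19, 199] z 111 r 52.4 ang -71.8
[270, 238, 26, 45, 1107] z 50 r 168.3 ang 28.2
[270, 238, 26, 45, 1107] z 111 r 146.6 ang 33.4
```

View pics/w10.png

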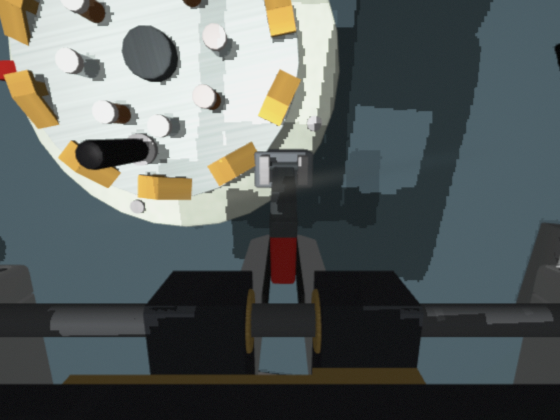

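Request:
apply_moves([
  [[0,0.0012,0.005,0,0,0,0.005],[0,0.0025,0.0041,0,0,0,0.005],[0,0.002,0.0044,0,0,0,0.005],[0,0,0,0,0,0,0.04],[0,0,0,0,0,0,0.04],[0,0,0,0,0,0,0.04],[0,0,0,0,0,0,0.04]],
])

```text
time: 9.17
tcp_pos: [639.8, 15.5, 80.3]
ee_rot: [2.265, 2.166, 0.01]
force: [-0.5, -0.5, -0.1]
grip_width: 37.2
```

```bash
python3 pawl.py 65 0.08 1 0.005;  python3 lug.py pics/w11.png; python3 - <<'E'
from h import *
from cell import robot
c=robot.capture("side"); cv2.imwrite("pics/s11.png",cv2.resize(c["pixels"][120:290,200:400],None,fx=3,fy=3))
E
```

```text
r 68.52682520659393 lat 0.022146609476861645 pawl a 2.1297325562780145 F [-0.49264608 -0.50003647 -0.09961924] grip 37.196537274429595 tilt [ 0.00966097 -0.00124956] 87.44340668079231 q [-0.11  0.45  1.49 -0.    1.19 -1.64]
max [0.     0.001  0.0063 0.01   0.001  0.001  0.005 ]
[[[0.0, -0.001, 0.0063, 0.01, 0.001, 0.001, 0.005]]]
[271, 249, 26, 28, 659] z 50 r 174.9 ang 26.9
[271, 249, 26, 28, 659] z 111 r 151.8 ang 32.0
```

View pics/w11.png

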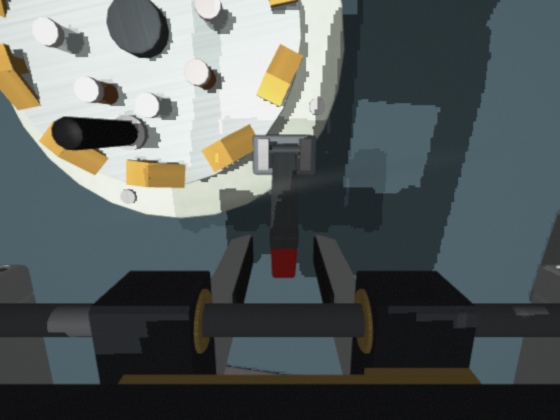

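View pics/s11.png

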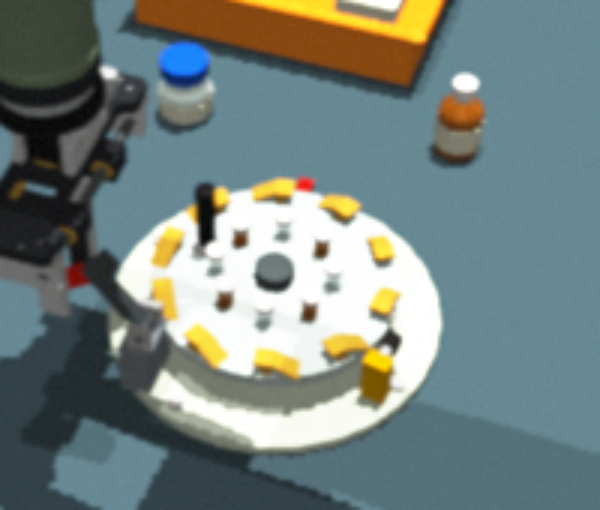

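```bash
python3 - <<'E'
from h import *
from cell import robot
s=robot.state(); p=s["tcp_pos"].copy(); x=xdeg(s)
L=[(p+[0,0,d],x) for d in (12,32,52,66)]
q=np.array(peg(-15.6,150)); p=p+[0,0,66]
L+=[(p+(q-p)*i/9,x+(74-x)*i/9) for i in range(1,10)]; L+=[L[-1]]
plan(s,L,0.06,3)
E
```

```text
max [0.012 0.008 0.02  0.01  0.001 0.026 0.06 ]
[[[0.0, 0.0, -0.012, 0.01, 0.001, 0.0, 0.06], [0.0, 0.0, -0.02, 0.0, 0.0, 0.0, 0.06], [0.0, 0.0, -0.02, 0.0, 0.0, 0.0, 0.06], [0.0, 0.0, -0.014, 0.0, 0.0, 0.0, 0.06], [-0.011, -0.008, 0.0, 0.0, 0.0, 0.026, 0.06], [-0.011, -0.007, 0.0, 0.0, 0.0, 0.026, 0.06], [-0.011, -0.007, 0.0, 0.0, 0.0, 0.026, 0.06], [-0.012, -0.007, 0.0, 0.0, 0.0, 0.026, 0.06], [-0.012, -0.007, 0.0, 0.0, 0.0, 0.026, 0.06], [-0.012, -0.006, 0.0, 0.0, 0.0, 0.026, 0.06], [-0.012, -0.006, 0.0, 0.0, 0.0, 0.026, 0.06], [-0.012, -0.006, 0.0, 0.0, 0.0, 0.026, 0.06], [-0.012, -0.005, 0.0, 0.0, 0.0, 0.026, 0.06], [0.0, 0.0, 0.0, 0.0, 0.0, 0.0, 0.06]]]
```

Request:
apply_moves([
  [[0.0,0.0,-0.012,0.01,0.001,0.0,0.06],[0.0,0.0,-0.02,0.0,0.0,0.0,0.06],[0.0,0.0,-0.02,0.0,0.0,0.0,0.06],[0.0,0.0,-0.014,0.0,0.0,0.0,0.06],[-0.011,-0.008,0.0,0.0,0.0,0.026,0.06],[-0.011,-0.007,0.0,0.0,0.0,0.026,0.06],[-0.011,-0.007,0.0,0.0,0.0,0.026,0.06],[-0.012,-0.007,0.0,0.0,0.0,0.026,0.06],[-0.012,-0.007,0.0,0.0,0.0,0.026,0.06],[-0.012,-0.006,0.0,0.0,0.0,0.026,0.06],[-0.012,-0.006,0.0,0.0,0.0,0.026,0.06],[-0.011,-0.005,0.0,0.0,0.0,0.026,0.06],[-0.009,-0.004,0.0,0.0,0.0,0.02,0.06],[0.0,0.0,0.0,0.0,0.0,0.0,0.06]],
])

```text
time: 10.43
tcp_pos: [552.8, -86.5, 142.4]
ee_rot: [-2.522, -1.859, 0.016]
force: [-0.2, -0.0, 0.6]
grip_width: 60.1
```

```bash
python3 lug.py pics/w12.png; python3 - <<'E'
from h import *
from cell import robot
s=robot.state(); print(xdeg(s),s["tcp_pos"],s["force"],s["grip_width"])
L=lin(s,peg(-15.6,80),74,6); L+=[L[-1]]; plan(s,L,0.06,4)
E
```

```text
[175, 186, 19, 15, 188] z 50 r 101.6 ang -88.4
[175, 186, 19, 15, 188] z 111 r 79.2 ang -91.1
72.83979288881763 [553.35533431 -85.85861042 142.46966346] [ 0.87114899 -0.36666538  0.93908671] 59.96316994016223
max [0.0014 0.0019 0.0104 0.013  0.002  0.003  0.06  ]
[[[0.0014, 0.0019, 0.0104, -0.013, 0.002, -0.003, 0.06], [0.0013, 0.0017, 0.0104, 0.0, 0.0, -0.003, 0.06], [0.0013, 0.0017, 0.0104, 0.0, 0.0, -0.003, 0.06], [0.0013, 0.0018, 0.0104, 0.0, 0.0, -0.003, 0.06], [0.0013, 0.0018, 0.0104, 0.0, 0.0, -0.003, 0.06], [0.0013, 0.0018, 0.0104, 0.0, 0.0, -0.003, 0.06], [0.0, 0.0, 0.0, 0.0, 0.0, 0.0, 0.06]]]
```

View pics/w12.png

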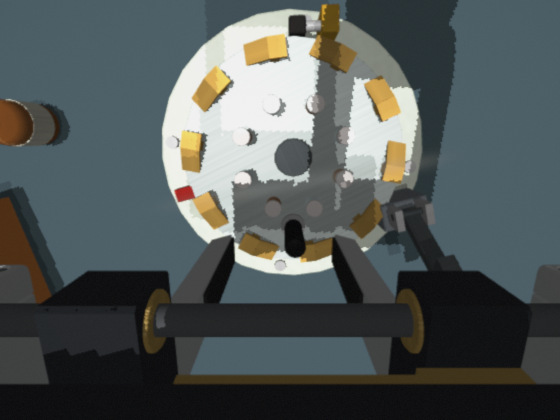

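Request:
apply_moves([
  [[0.004,0.005,0.005,-0.013,0.002,-0.01,0.06],[0.004,0.005,0.01,0,0,-0.009,0.06],[0,0.0005,0.012,0,0,0,0.06],[0,0,0.013,0,0,0,0.06],[0,0,0.013,0,0,0,0.05],[0,0,0.006,0,0,0,0.035],[0,0,0,0,0,0,0.02]],
])

```text
time: 11.07
tcp_pos: [572.2, -76.9, 78.6]
ee_rot: [2.499, 1.898, 0.01]
force: [-0.1, 0.7, -0.6]
grip_width: 43.6
```

```bash
python3 lug.py pics/w13.png; python3 - <<'E'
from h import *
from cell import robot
s=robot.state(); print(xdeg(s),s["tcp_pos"],s["force"],s["grip_width"])
L=lin(s,peg(-15.6,78),74,2); plan(s,L,0.02,4)
E
```

```text
[118, 173, 27, 20, 362] z 50 r 101.9 ang -88.2
[118, 173, 27, 20, 362] z 111 r 70.1 ang -88.7
74.42548882589973 [572.23912763 -76.84783357  78.94166868] [-0.42843342  0.37379264 -0.92504334] 39.62297913923877
max [0.003  0.0026 0.0005 0.007  0.003  0.004  0.02  ]
[[[-0.003, -0.0026, 0.0004, 0.007, -0.003, 0.004, 0.02], [-0.003, -0.0026, 0.0005, 0.0, 0.0, 0.004, 0.02]]]
```

View pics/w13.png

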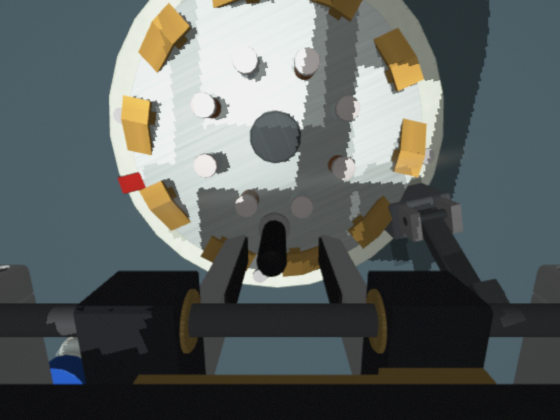

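Request:
apply_moves([
  [[-0.003,-0.003,0.001,0.007,-0.003,0.004,0.02],[-0.003,-0.0025,0,0,0,0.004,0.01],[0,0,0,0,0,0,0.01],[0,0,0,0,0,0,0.01],[0,0,0,0,0,0,0.01]],
], grip_force=25)

```text
time: 11.53
tcp_pos: [566.4, -81.1, 78.8]
ee_rot: [2.507, 1.89, 0.002]
force: [1.7, 1.3, -3.6]
grip_width: 15.2
```

```bash
cat > wind.py <<'E'
import sys
from h import *
from cell import robot
n=int(sys.argv[1]); st=float(sys.argv[2]); z=float(sys.argv[3]); r=float(sys.argv[4])
s=robot.state(); R=Ro.from_rotvec(s["ee_rot"]).as_matrix(); d=s["tcp_pos"][:2]-C
a0=np.degrees(np.arctan2(d[1],d[0])); t=np.array([np.sin(np.radians(a0)),-np.cos(np.radians(a0))])
print("t",s["time"],"r",np.hypot(*d).round(2),"ang",a0.round(2),"xdeg-90",(xdeg(s)-90).round(2),"z",s["tcp_pos"][2].round(1),"Fcw",(s["force"][:2]@t).round(2),"F",s["force"].round(1),"grip",s["grip_width"].round(1),"tilt",R[:2,2].round(3))
pts=[]
for i in range(1,n+1):
    a=a0-st*i; p=peg(a,z); k=r/62; pts.append(((C[0]+(p[0]-C[0])*k,C[1]+(p[1]-C[1])*k,z),a+90))
plan(s,pts,0.01,4)
E
python3 wind.py 12 2.5 79 62
```

```text
Traceback (most recent call last):
  File "wind.py", line 7, in <module>
    print("t",s["time"],"r",np.hypot(*d).round(2),"ang",a0.round(2),"xdeg-90",(xdeg(s)-90).round(2),"z",s["tcp_pos"][2].round(1),"Fcw",(s["force"][:2]@t).round(2),"F",s["force"].round(1),"grip",s["grip_width"].round(1),"tilt",R[:2,2].round(3))
                                                                                                                                                                                                  ^^^^^^^^^^^^^^^^^^^^^
AttributeError: 'float' object has no attribute 'round'
```

```bash
sed -i 's/s\["grip_width"\].round(1)/round(float(s["grip_width"]),1)/' wind.py; python3 wind.py 12 2.5 79 62
```

```text
t 11.5333 r 62.65 ang -15.4 xdeg-90 -15.98 z 78.8 Fcw -1.69 F [ 1.7  1.3 -3.6] grip 15.2 tilt [ 0.002 -0.001]
max [0.0027 0.0007 0.0002 0.003  0.     0.044  0.01  ]
[[[-0.0027, -0.0007, -0.0002, 0.003, 0.0, 0.034, 0.01], [-0.0027, -0.0001, 0.0, 0.0, 0.0, 0.044, 0.01], [-0.0027, -0.0001, 0.0, 0.0, 0.0, 0.044, 0.01], [-0.0027, -0.0001, 0.0, 0.0, 0.0, 0.044, 0.01], [-0.0027, -0.0001, 0.0, 0.0, 0.0, 0.044, 0.01], [-0.0027, -0.0001, 0.0, 0.0, 0.0, 0.044, 0.01], [-0.0027, -0.0001, 0.0, 0.0, 0.0, 0.044, 0.01], [-0.0027, -0.0001, 0.0, 0.0, 0.0, 0.044, 0.01], [-0.0027, -0.0001, 0.0, 0.0, 0.0, 0.044, 0.01], [-0.0027, -0.0001, 0.0, 0.0, 0.0, 0.044, 0.01], [-0.0027, -0.0001, 0.0, 0.0, 0.0, 0.044, 0.01], [-0.0027, -0.0001, 0.0, 0.0, 0.0, 0.044, 0.01]]]
```

Request:
apply_moves([
  [[-0.0027,-0.0005,0,0.003,0,0.034,0.01],[-0.0027,-0.0001,0,0,0,0.044,0.01],[-0.0027,-0.0001,0,0,0,0.044,0.01],[-0.0027,-0.0001,0,0,0,0.044,0.01],[-0.0027,-0.0001,0,0,0,0.044,0.01],[-0.0027,-0.0001,0,0,0,0.044,0.01],[-0.0027,-0.0001,0,0,0,0.044,0.01],[-0.0027,-0.0001,0,0,0,0.044,0.01]],
])

```text
time: 12.2
tcp_pos: [557.4, -99.7, 78.8]
ee_rot: [2.801, 1.42, 0.007]
force: [1.3, -0.6, -3.5]
grip_width: 15.5
```

```bash
python3 wind.py 3 2.5 79 62; python3 lug.py pics/w14.png
```

```text
t 12.2 r 62.34 ang -34.42 xdeg-90 -36.24 z 78.8 Fcw -0.29 F [ 1.3 -0.6 -3.5] grip 15.5 tilt [0.004 0.001]
max [0.0027 0.0003 0.0002 0.003  0.003  0.044  0.01  ]
[[[-0.0027, -0.0003, -0.0002, 0.003, -0.003, 0.012, 0.01], [-0.0027, -0.0001, 0.0, 0.0, 0.0, 0.044, 0.01], [-0.0027, -0.0001, 0.0, 0.0, 0.0, 0.044, 0.01]]]
[127, 185, 27, 20, 354] z 50 r 101.8 ang -107.1
[127, 185, 27, 20, 354] z 111 r 70.8 ang -108.6
[513, 239, 43, 38, 775] z 50 r 198.4 ang 29.5
[513, 239, 43, 38, 775] z 111 r 139.6 ang 30.4
```

Request:
apply_moves([
  [[-0.0027,-0.0003,0,0.003,-0.003,0.02,0.01],[-0.0028,-0.0001,0,0,0,0.044,0.01],[-0.0028,-0.0001,0,0,0,0.044,0.01],[-0.0028,-0.0001,0,0,0,0.044,0.01],[-0.0028,-0.0001,0,0,0,0.044,0.01],[-0.0028,-0.0001,0,0,0,0.044,0.01],[-0.0028,-0.0001,0,0,0,0.044,0.01],[-0.0028,-0.0001,0,0,0,0.044,0.01],[-0.0028,-0.0001,0,0,0,0.044,0.01],[-0.0028,-0.0001,0,0,0,0.044,0.01],[-0.0028,-0.0001,0,0,0,0.044,0.01],[-0.0028,-0.0001,0,0,0,0.044,0.01],[-0.0028,-0.0001,0,0,0,0.044,0.01],[-0.0028,-0.0001,0,0,0,0.044,0.01]],
])

```text
time: 13.42
tcp_pos: [526.8, -122.7, 78.8]
ee_rot: [3.1, 0.505, 0.007]
force: [1.4, -0.1, -3.7]
grip_width: 15.7
```

```bash
python3 wind.py 3 2.5 79 62; python3 lug.py pics/w15.png
```

```text
t 13.4167 r 61.76 ang -70.35 xdeg-90 -71.5 z 78.8 Fcw -1.27 F [ 1.4 -0.1 -3.7] grip 15.7 tilt [0.004 0.   ]
max [0.0027 0.0002 0.0002 0.001  0.004  0.044  0.01  ]
[[[-0.0027, 0.0002, -0.0002, 0.001, -0.004, 0.024, 0.01], [-0.0027, -0.0001, 0.0, 0.0, 0.0, 0.044, 0.01], [-0.0027, -0.0001, 0.0, 0.0, 0.0, 0.044, 0.01]]]
[127, 184, 27, 20, 353] z 50 r 102.0 ang -142.9
[127, 184, 27, 20, 353] z 111 r 71.3 ang -144.6
```

View pics/w15.png

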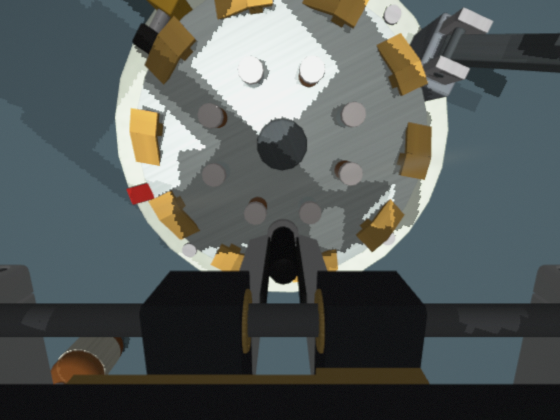

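Request:
apply_moves([
  [[-0.0027,0.0002,0,0.001,-0.004,0.024,0.01],[-0.0028,-0.0001,0,0,0,0.044,0.01],[-0.0028,-0.0001,0,0,0,0.044,0.01],[-0.0028,-0.0001,0,0,0,0.044,0.01],[-0.0028,-0.0001,0,0,0,0.044,0.01],[-0.0028,-0.0001,0,0,0,0.044,0.01],[-0.0028,-0.0001,0,0,0,0.044,0.01],[-0.0028,-0.0001,0,0,0,0.044,0.01],[-0.0028,-0.0001,0,0,0,0.044,0.01],[-0.0028,-0.0001,0,0,0,0.044,0.01],[-0.0028,-0.0001,0,0,0,0.044,0.01],[-0.0028,-0.0001,0,0,0,0.044,0.01],[-0.002,-0.0001,0,0,0,0.03,0.01]],
])

```text
time: 14.55
tcp_pos: [492.6, -124.6, 78.8]
ee_rot: [3.121, -0.355, 0.007]
force: [1.5, -0.9, -4.6]
grip_width: 15.2
```

```bash
python3 wind.py 3 2.5 79 62; python3 lug.py pics/w16.png
```

```text
t 14.55 r 61.54 ang -102.56 xdeg-90 -102.97 z 78.8 Fcw -1.63 F [ 1.5 -0.9 -4.6] grip 15.2 tilt [ 0.004 -0.001]
max [0.0027 0.0004 0.0002 0.     0.004  0.044  0.01  ]
[[[-0.0027, 0.0004, -0.0002, 0.0, -0.004, 0.036, 0.01], [-0.0027, -0.0001, 0.0, 0.0, 0.0, 0.044, 0.01], [-0.0027, -0.0001, 0.0, 0.0, 0.0, 0.044, 0.01]]]
[127, 183, 27, 21, 348] z 50 r 102.2 ang -174.8
[127, 183, 27, 21, 348] z 111 r 71.7 ang -176.5
```

View pics/w16.png

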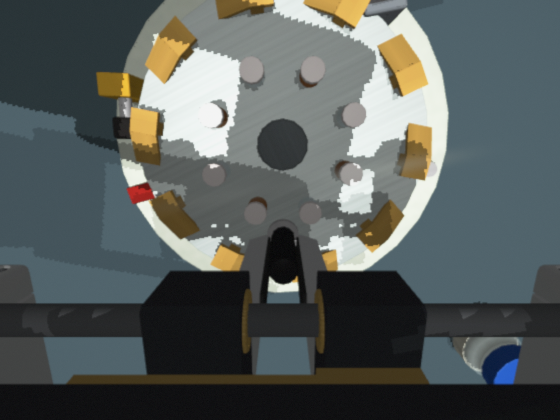

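```bash
python3 - <<'E'
from h import *
from cell import robot
s=robot.state(); c=robot.capture("wrist"); wcam(c,s)
cv2.imwrite("pics/w17z.png",cv2.resize(c["pixels"][70:210,90:170],None,fx=4,fy=4))
for p in [(121,127),(121,117.5),(121,137.5),(140,193.5),(135,185)]:
    X=plane(c,*p,50)[:2]-C; print(p,np.hypot(*X).round(1),np.degrees(np.arctan2(X[1],X[0])).round(1))
E
```

```text
(121, 127) 105.7 160.7
(121, 117.5) 105.7 157.4
(121, 137.5) 106.0 164.3
(140, 193.5) 102.8 -174.7
(135, 185) 103.7 -178.2
```

View pics/w17z.png

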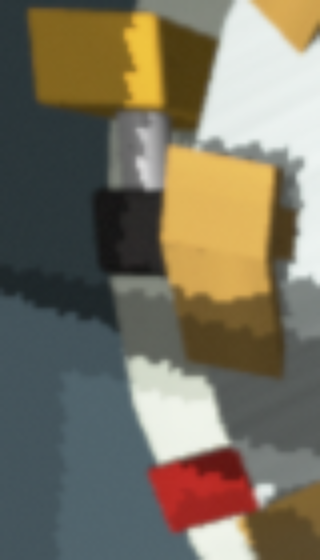

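Request:
apply_moves([
  [[-0.0026,0.0003,0,0,-0.004,0.036,0.01],[-0.0026,-0.0001,0,0,0,0.042,0.01],[-0.0026,-0.0001,0,0,0,0.042,0.01],[-0.0026,-0.0001,0,0,0,0.042,0.01],[-0.0026,-0.0001,0,0,0,0.042,0.01]],
])

```text
time: 15.07
tcp_pos: [481.1, -120.7, 78.8]
ee_rot: [3.07, -0.667, 0.002]
force: [0.2, -0.2, -3.3]
grip_width: 15.8
```

```bash
python3 wind.py 3 0.8 79 62; python3 lug.py pics/w18.png
```

```text
t 15.0667 r 61.51 ang -113.89 xdeg-90 -114.52 z 78.8 Fcw -0.24 F [ 0.2 -0.2 -3.3] grip 15.8 tilt [ 0.001 -0.001]
max [0.0009 0.0005 0.0002 0.     0.002  0.014  0.01  ]
[[[-0.0009, 0.0005, -0.0002, 0.0, -0.002, 0.003, 0.01], [-0.0009, 0.0, 0.0, 0.0, 0.0, 0.014, 0.01], [-0.0009, 0.0, 0.0, 0.0, 0.0, 0.014, 0.01]]]
[128, 184, 26, 20, 338] z 50 r 102.0 ang 173.9
[128, 184, 26, 20, 338] z 111 r 71.3 ang 172.2
```

Request:
apply_moves([
  [[-0.001,0.0002,0,0,-0.002,0.012,0.01],[-0.001,0,0,0,0,0.016,0.01],[-0.001,0,0,0,0,0.016,0.01]],
])

```text
time: 15.37
tcp_pos: [478.4, -119.5, 78.8]
ee_rot: [-3.054, 0.734, -0.0]
force: [0.0, -0.2, -3.4]
grip_width: 15.3
```

```bash
python3 wind.py 2 0.7 79 62
```

```text
t 15.3667 r 61.54 ang -116.62 xdeg-90 -117.03 z 78.8 Fcw -0.11 F [ 0.  -0.2 -3.4] grip 15.3 tilt [0. 0.]
max [0.0008 0.0005 0.0002 0.     0.     0.012  0.01  ]
[[[-0.0008, 0.0005, -0.0002, 0.0, 0.0, 0.005, 0.01], [-0.0008, 0.0, 0.0, 0.0, 0.0, 0.012, 0.01]]]
```

Request:
apply_moves([
  [[-0.0008,0.0003,0,0,0,0.008,0.01],[-0.0008,0,0,0,0,0.012,0.01]],
])

```text
time: 15.53
tcp_pos: [477.1, -118.9, 78.8]
ee_rot: [-3.046, 0.766, -0.001]
force: [0.6, -1.0, -2.6]
grip_width: 15.4
```

```bash
python3 wind.py 2 0.7 79 62
```

```text
t 15.5333 r 61.54 ang -117.96 xdeg-90 -118.24 z 78.8 Fcw -0.94 F [ 0.6 -1.  -2.6] grip 15.4 tilt [0.001 0.001]
max [0.0008 0.0005 0.0002 0.001  0.     0.012  0.01  ]
[[[-0.0008, 0.0005, -0.0002, -0.001, 0.0, 0.007, 0.01], [-0.0008, 0.0, 0.0, 0.0, 0.0, 0.012, 0.01]]]
```

Request:
apply_moves([
  [[-0.0008,0.0002,0,0,0,0.01,0.01],[-0.0006,0,0,0,0,0.01,0.01]],
])

```text
time: 15.7
tcp_pos: [475.9, -118.2, 78.7]
ee_rot: [-3.037, 0.799, -0.001]
force: [1.3, -0.6, -2.8]
grip_width: 15.6
```

```bash
python3 wind.py 2 0.5 79 62; python3 lug.py pics/w19.png; python3 -c "
import cv2;cv2.imwrite('pics/w19z.png',cv2.resize(cv2.imread('pics/w19.png')[70:230,90:190],None,fx=4,fy=4))"
```

```text
t 15.7 r 61.54 ang -119.29 xdeg-90 -119.48 z 78.7 Fcw -1.45 F [ 1.3 -0.6 -2.8] grip 15.6 tilt [0.001 0.001]
max [0.0005 0.0005 0.0003 0.001  0.001  0.009  0.01  ]
[[[-0.0005, 0.0005, -0.0003, -0.001, -0.001, 0.005, 0.01], [-0.0005, 0.0, 0.0, 0.0, 0.0, 0.009, 0.01]]]
[127, 184, 27, 20, 353] z 50 r 102.4 ang 168.7
[127, 184, 27, 20, 353] z 111 r 71.7 ang 167.1
```

View pics/w19z.png

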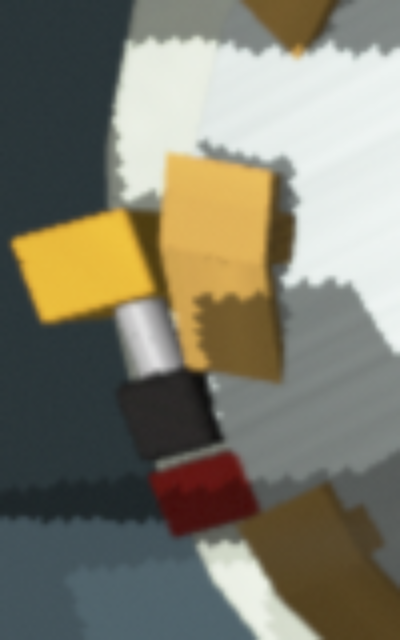

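Request:
apply_moves([
  [[-0.0006,0,0,0,0,0.009,0.01],[-0.0005,0,0,0,0,0.009,0.01]],
])

```text
time: 15.92
tcp_pos: [475.0, -117.7, 78.8]
ee_rot: [-3.029, 0.829, -0.002]
force: [2.2, -1.0, -4.7]
grip_width: 15.5
```

```bash
python3 wind.py 1 0.5 79 62;
```

```text
t 15.9167 r 61.54 ang -120.24 xdeg-90 -120.61 z 78.8 Fcw -2.37 F [ 2.2 -1.  -4.7] grip 15.5 tilt [0.002 0.001]
max [0.0005 0.0005 0.0002 0.001  0.001  0.002  0.01  ]
[[[-0.0005, 0.0005, -0.0002, -0.001, -0.001, 0.002, 0.01]]]
```

Request:
apply_moves([
  [[-0.0005,0,0,0,0,0.008,0.01]],
])

```text
time: 16.0
tcp_pos: [474.9, -117.6, 78.8]
ee_rot: [-3.026, 0.842, -0.004]
force: [2.4, -0.9, -6.6]
grip_width: 15.7
```

```bash
python3 wind.py 1 0.5 79 62;
```

```text
t 16.0 r 61.56 ang -120.39 xdeg-90 -121.11 z 78.8 Fcw -2.52 F [ 2.4 -0.9 -6.6] grip 15.7 tilt [0.002 0.   ]
max [0.0005 0.0004 0.0002 0.001  0.002  0.004  0.01  ]
[[[-0.0005, 0.0004, -0.0002, -0.001, -0.002, -0.004, 0.01]]]
```

Request:
apply_moves([
  [[-0.0005,0,0,0,0,0.008,0.01]],
])

```text
time: 16.08
tcp_pos: [474.8, -117.5, 78.8]
ee_rot: [-3.022, 0.855, -0.005]
force: [4.0, -0.8, -6.5]
grip_width: 15.5
```

```bash
python3 wind.py 1 0.5 79 62;
```

```text
t 16.0833 r 61.54 ang -120.47 xdeg-90 -121.6 z 78.8 Fcw -3.8 F [ 4.  -0.8 -6.5] grip 15.5 tilt [ 0.003 -0.   ]
max [0.0005 0.0005 0.0002 0.001  0.003  0.011  0.01  ]
[[[-0.0005, 0.0005, -0.0002, -0.001, -0.003, -0.011, 0.01]]]
```

Request:
apply_moves([
  [[-0.001,0,0,0,0,0,0.01]],
])

```text
time: 16.17
tcp_pos: [474.6, -117.5, 78.8]
ee_rot: [-3.023, 0.856, -0.008]
force: [5.5, -2.9, -8.1]
grip_width: 15.6
```

```bash
python3 wind.py 1 0.5 79 62|head -1
```

```text
t 16.1667 r 61.55 ang -120.65 xdeg-90 -121.62 z 78.8 Fcw -6.22 F [ 5.5 -2.9 -8.1] grip 15.6 tilt [ 0.005 -0.001]
```

Request:
apply_moves([
  [[-0.0015,0,0,0,0,0,0.01]],
])

```text
time: 16.25
tcp_pos: [474.5, -117.4, 78.8]
ee_rot: [3.022, -0.856, 0.013]
force: [7.0, -2.6, -11.3]
grip_width: 15.6
```

```bash
python3 wind.py 1 0.5 79 62|head -1
```

```text
t 16.25 r 61.54 ang -120.73 xdeg-90 -121.63 z 78.8 Fcw -7.33 F [  7.   -2.6 -11.3] grip 15.6 tilt [ 0.008 -0.003]
```

Request:
apply_moves([
  [[-0.0015,0,0.0005,0,-0.006,0,0.01]],
])

```text
time: 16.33
tcp_pos: [474.5, -117.4, 78.8]
ee_rot: [-3.022, 0.856, -0.009]
force: [4.0, -2.0, -3.4]
grip_width: 15.3
```

```bash
python3 wind.py 1 0.5 79 62|head -1
```

```text
t 16.3333 r 61.53 ang -120.79 xdeg-90 -121.63 z 78.8 Fcw -4.49 F [ 4.  -2.  -3.4] grip 15.3 tilt [ 0.006 -0.001]
```

Request:
apply_moves([
  [[-0.0017,0,0.0005,0,-0.008,0,0.01]],
])

```text
time: 16.42
tcp_pos: [474.4, -117.3, 78.8]
ee_rot: [-3.021, 0.856, -0.002]
force: [6.2, -2.3, -7.2]
grip_width: 15.3
```

```bash
python3 wind.py 1 0.5 79 62|head -1
```

```text
t 16.4167 r 61.54 ang -120.87 xdeg-90 -121.63 z 78.8 Fcw -6.48 F [ 6.2 -2.3 -7.2] grip 15.3 tilt [0.002 0.001]
```

Request:
apply_moves([
  [[-0.0025,0,0.0005,0,-0.004,0,0.01]],
])

```text
time: 16.5
tcp_pos: [474.4, -117.3, 78.8]
ee_rot: [-3.021, 0.856, -0.005]
force: [7.7, -3.5, -10.6]
grip_width: 15.6
```

```bash
python3 wind.py 1 0.5 79 62|head -1
```

```text
t 16.5 r 61.52 ang -120.9 xdeg-90 -121.63 z 78.8 Fcw -8.38 F [  7.7  -3.5 -10.6] grip 15.6 tilt [0.003 0.001]
```

Request:
apply_moves([
  [[-0.003,0,0.0005,0,-0.004,0,0.01]],
])

```text
time: 16.58
tcp_pos: [474.4, -117.3, 78.8]
ee_rot: [-3.022, 0.856, -0.009]
force: [8.0, -4.3, -10.9]
grip_width: 15.4
```

```bash
python3 wind.py 1 0.5 79 62|head -1
```

```text
t 16.5833 r 61.52 ang -120.94 xdeg-90 -121.64 z 78.8 Fcw -9.05 F [  8.   -4.3 -10.9] grip 15.4 tilt [ 0.006 -0.001]
```

Request:
apply_moves([
  [[-0.0045,0,0.0015,0,-0.007,0,0.01]],
])

```text
time: 16.67
tcp_pos: [474.3, -117.2, 78.8]
ee_rot: [-3.022, 0.857, -0.013]
force: [9.7, -5.8, -3.6]
grip_width: 15.5
```

```bash
python3 wind.py 1 0.5 79 62|head -1
```

```text
t 16.6667 r 61.5 ang -121.0 xdeg-90 -121.66 z 78.8 Fcw -11.28 F [ 9.7 -5.8 -3.6] grip 15.5 tilt [ 0.008 -0.002]
```

Request:
apply_moves([
  [[-0.0055,0,0.001,0,-0.006,0,0.01]],
])

```text
time: 16.75
tcp_pos: [474.0, -117.0, 78.9]
ee_rot: [3.022, -0.857, 0.021]
force: [14.4, -7.0, -17.6]
grip_width: 15.3
```

```bash
python3 wind.py 1 0.5 79 62|head -1
```

```text
t 16.75 r 61.5 ang -121.32 xdeg-90 -121.68 z 78.9 Fcw -15.97 F [ 14.4  -7.  -17.6] grip 15.3 tilt [ 0.013 -0.004]
```

Request:
apply_moves([
  [[-0.0055,0,0.0015,0,-0.01,0,0.01]],
])

```text
time: 16.83
tcp_pos: [474.0, -117.0, 78.8]
ee_rot: [3.022, -0.858, 0.024]
force: [12.3, -6.4, -8.1]
grip_width: 15.4
```

```bash
python3 wind.py 1 0.5 79 62|head -1
```

```text
t 16.8333 r 61.49 ang -121.35 xdeg-90 -121.71 z 78.8 Fcw -13.88 F [12.3 -6.4 -8.1] grip 15.4 tilt [ 0.015 -0.005]
```

Request:
apply_moves([
  [[-0.0065,0,0.001,0,-0.012,0,0.01]],
])

```text
time: 16.92
tcp_pos: [473.8, -116.9, 78.9]
ee_rot: [3.022, -0.859, 0.027]
force: [16.0, -9.6, -19.8]
grip_width: 15.7
```

```bash
python3 wind.py 1 0.5 79 62|head -1
```

```text
t 16.9167 r 61.47 ang -121.58 xdeg-90 -121.75 z 78.9 Fcw -18.65 F [ 16.   -9.6 -19.8] grip 15.7 tilt [ 0.017 -0.005]
```

Request:
apply_moves([
  [[-0.007,0,0.001,0,-0.012,0,0.01]],
])

```text
time: 17.0
tcp_pos: [473.8, -116.8, 78.9]
ee_rot: [3.021, -0.86, 0.033]
force: [18.0, -9.3, -19.4]
grip_width: 15.7
```

```bash
python3 wind.py 1 0.5 79 62|head -1
```

```text
t 17.0 r 61.46 ang -121.62 xdeg-90 -121.79 z 78.9 Fcw -20.21 F [ 18.   -9.3 -19.4] grip 15.7 tilt [ 0.02  -0.006]
```

Request:
apply_moves([
  [[-0.0065,0,0.001,0,-0.012,0,0.01],[-0.0065,0,0.001,0,-0.012,0,0.01]],
])

```text
time: 17.17
tcp_pos: [473.8, -116.9, 78.9]
ee_rot: [-3.02, 0.863, -0.04]
force: [16.6, -8.3, -15.9]
grip_width: 15.9
```

```bash
python3 wind.py 1 0.5 79 62|head -1
```

```text
t 17.1667 r 61.44 ang -121.57 xdeg-90 -121.88 z 78.9 Fcw -18.53 F [ 16.6  -8.3 -15.9] grip 15.9 tilt [ 0.024 -0.007]
```

Request:
apply_moves([
  [[-0.0065,0,0.001,0,-0.012,0,0.01],[-0.0065,0,0.001,0,-0.012,0,0.01]],
])

```text
time: 17.33
tcp_pos: [473.8, -117.0, 78.9]
ee_rot: [-3.019, 0.865, -0.046]
force: [15.8, -9.0, -16.4]
grip_width: 15.7
```

```bash
python3 wind.py 1 0.5 79 62|head -1; python3 lug.py pics/w20.png;  python3 -c "
import cv2;cv2.imwrite('pics/w20z.png',cv2.resize(cv2.imread('pics/w20.png')[70:230,90:190],None,fx=4,fy=4))"
```

```text
t 17.3333 r 61.58 ang -121.54 xdeg-90 -121.99 z 78.9 Fcw -18.13 F [ 15.8  -9.  -16.4] grip 15.7 tilt [ 0.028 -0.007]
[124, 184, 27, 21, 388] z 50 r 102.5 ang 166.2
[124, 184, 27, 21, 388] z 111 r 73.3 ang 164.5
```

View pics/w20z.png

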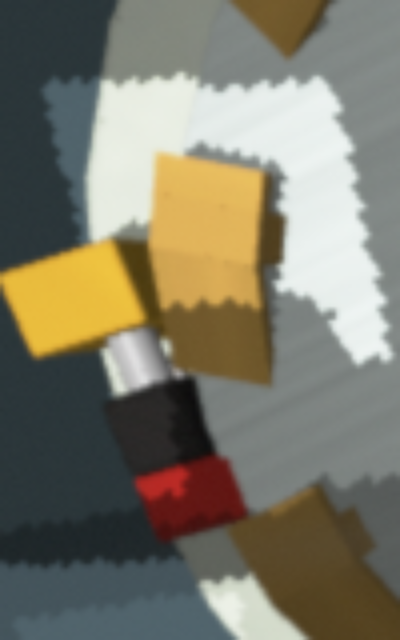

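Request:
apply_moves([
  [[-0.0068,0,0.001,0,-0.014,0,0.01],[-0.0068,0,0.001,0,-0.014,0,0.01],[-0.0068,0,0.001,0,-0.014,0,0.01]],
])

```text
time: 17.63
tcp_pos: [473.9, -117.0, 79.0]
ee_rot: [-3.015, 0.869, -0.05]
force: [15.9, -8.5, -16.4]
grip_width: 15.9
```

```bash
python3 wind.py 1 0.5 79 62|head -1
```

```text
t 17.6333 r 61.52 ang -121.48 xdeg-90 -122.17 z 79.0 Fcw -17.97 F [ 15.9  -8.5 -16.4] grip 15.9 tilt [ 0.032 -0.006]
```

Request:
apply_moves([
  [[-0.003,0,0,0,0,0,0.01],[0,0,0,0,0,0,0.01],[0,0,0,0,0,0,0.05],[0,0,0,0,0,0,0.05],[0,0,0,0,0,0,0.05],[0,0,-0.004,0,-0.01,0,0.05]],
])

```text
time: 18.13
tcp_pos: [473.6, -117.3, 84.0]
ee_rot: [-3.012, 0.874, -0.042]
force: [-0.1, 0.2, -1.4]
grip_width: 39.3
```

```bash
python3 wind.py 1 0.5 79 62|head -1; python3 lug.py pics/w21.png
```

```text
t 18.1333 r 61.98 ang -121.56 xdeg-90 -122.37 z 84.0 Fcw 0.2 F [-0.1  0.2 -1.4] grip 39.3 tilt [ 0.027 -0.002]
[129, 186, 27, 22, 362] z 50 r 102.6 ang 167.6
[129, 186, 27, 22, 362] z 111 r 73.8 ang 166.3
```

View pics/w21.png

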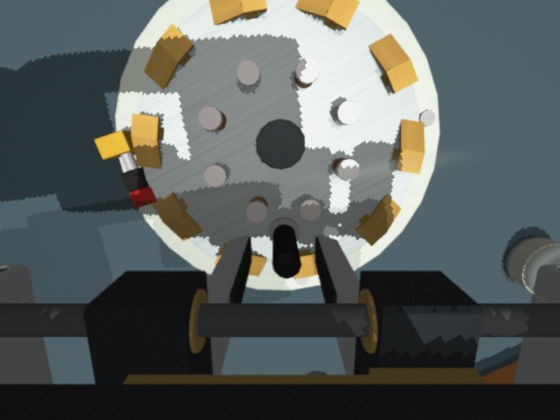

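```bash
python3 - <<'E'
from h import *
from cell import robot
s=robot.state(); p=s["tcp_pos"].copy(); x=xdeg(s)
L=[(p+[0,0,d],x) for d in (18,40,66)]
q=np.array((640,15.5,150)); p=p+[0,0,66]
L+=[(p+(q-p)*i/17,x+(80-x)*i/17) for i in range(1,18)]
plan(s,L,0.05,3)
E
```

```text
max [0.012 0.012 0.026 0.013 0.027 0.115 0.05 ]
[[[0.0, 0.0, -0.018, -0.013, -0.027, 0.0, 0.05], [0.0, 0.0, -0.022, 0.0, 0.0, 0.0, 0.05], [0.0, 0.0, -0.026, 0.0, 0.0, 0.0, 0.05], [0.004, -0.012, 0.0, 0.0, 0.0, -0.115, 0.05], [0.005, -0.011, 0.0, 0.0, 0.0, -0.115, 0.05], [0.007, -0.011, 0.0, 0.0, 0.0, -0.115, 0.05], [0.008, -0.01, 0.0, 0.0, 0.0, -0.115, 0.05], [0.009, -0.009, 0.0, 0.0, 0.0, -0.115, 0.05], [0.01, -0.008, 0.0, 0.0, 0.0, -0.115, 0.05], [0.011, -0.007, 0.0, 0.0, 0.0, -0.115, 0.05], [0.011, -0.005, 0.0, 0.0, 0.0, -0.115, 0.05], [0.012, -0.004, 0.0, 0.0, 0.0, -0.115, 0.05], [0.012, -0.003, 0.0, 0.0, 0.0, -0.115, 0.05], [0.012, -0.001, 0.0, 0.0, 0.0, -0.115, 0.05], [0.012, 0.0, 0.0, 0.0, 0.0, -0.115, 0.05], [0.012, 0.002, 0.0, 0.0, 0.0, -0.115, 0.05], [0.012, 0.003, 0.0, 0.0, 0.0, -0.115, 0.05], [0.012, 0.005, 0.0, 0.0, 0.0, -0.115, 0.05], [0.011, 0.006, 0.0, 0.0, 0.0, -0.115, 0.05], [0.01, 0.007, 0.0, 0.0, 0.0, -0.115, 0.05]]]
```

Request:
apply_moves([
  [[0.0,0.0,-0.018,0,-0.01,0.0,0.05],[0.0,0.0,-0.022,-0.01,-0.015,0.0,0.05],[0.0,0.0,-0.026,0.0,0.0,0.0,0.05],[0.004,-0.012,0.0,0.0,0.0,-0.115,0.05],[0.005,-0.011,0.0,0.0,0.0,-0.115,0.05],[0.007,-0.011,0.0,0.0,0.0,-0.115,0.05],[0.008,-0.01,0.0,0.0,0.0,-0.115,0.05],[0.009,-0.009,0.0,0.0,0.0,-0.115,0.05],[0.01,-0.008,0.0,0.0,0.0,-0.115,0.05],[0.011,-0.007,0.0,0.0,0.0,-0.115,0.05],[0.011,-0.005,0.0,0.0,0.0,-0.115,0.05],[0.012,-0.004,0.0,0.0,0.0,-0.115,0.05],[0.012,-0.003,0.0,0.0,0.0,-0.115,0.05],[0.012,-0.001,0.0,0.0,0.0,-0.115,0.05],[0.012,0.0,0.0,0.0,0.0,-0.115,0.05],[0.012,0.002,0.0,0.0,0.0,-0.115,0.05],[0.012,0.003,0.0,0.0,0.0,-0.115,0.05],[0.012,0.005,0.0,0.0,0.0,-0.115,0.05],[0.011,0.006,0.0,0.0,0.0,-0.115,0.05],[0.01,0.007,0.0,0.0,0.0,-0.115,0.05]],
])

```text
time: 19.85
tcp_pos: [642.5, 27.1, 168.9]
ee_rot: [2.313, 2.117, 0.01]
force: [-0.7, -1.0, -0.2]
grip_width: 49.9
```

```bash
python3 lug.py pics/w22.png; python3 - <<'E'
from h import *
from cell import robot
s=robot.state(); print(xdeg(s),s["tcp_pos"],s["force"],s["grip_width"])
L=lin(s,(639.8,15.5,125),87.4,4); L+=[L[-1]]; plan(s,L,0.05,4)
E
```

```text
[260, 205, 18, 25, 389] z 50 r 166.1 ang 27.5
[260, 205, 18, 25, 389] z 111 r 153.7 ang 31.8
85.1980883404032 [644.04813397  28.63007694 169.10612824] [0.30759398 1.93954717 0.86648384] 50.24126076983994
max [0.0034 0.0009 0.011  0.011  0.002  0.01   0.05  ]
[[[-0.0034, -0.0009, 0.011, 0.011, -0.002, -0.01, 0.05], [-0.0034, -0.0008, 0.011, 0.0, 0.0, -0.01, 0.05], [-0.0033, -0.0008, 0.011, 0.0, 0.0, -0.01, 0.05], [-0.0033, -0.0009, 0.011, 0.0, 0.0, -0.01, 0.05], [0.0, 0.0, 0.0, 0.0, 0.0, 0.0, 0.05]]]
```

View pics/w22.png

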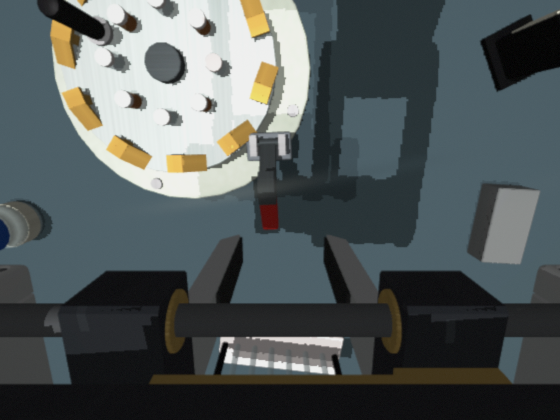

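Request:
apply_moves([
  [[-0.0045,-0.0012,0.011,0.008,-0.002,-0.013,0.05],[-0.0045,-0.001,0.014,0.0,0.0,-0.013,0.05],[-0.0045,-0.001,0.015,0.0,0.0,-0.01,0.05],[0,0,0.014,0.0,0.0,0,0.05],[0.0,0.0,0.0,0.0,0.0,0.0,0.05]],
])

```text
time: 20.32
tcp_pos: [641.9, 15.6, 117.1]
ee_rot: [2.277, 2.156, 0.007]
force: [-1.4, -0.7, -1.2]
grip_width: 50.0
```

```bash
python3 lug.py pics/w23.png; python3 - <<'E'
from h import *
from cell import robot
s=robot.state(); print(xdeg(s),s["tcp_pos"],s["force"],s["grip_width"])
L=lin(s,(639.8,15.5,80),87.4,3); L+=[L[-1]]; plan(s,L,0.05,4)
E
```

```text
[273, 224, 21, 27, 531] z 50 r 170.5 ang 27.7
[273, 224, 21, 27, 531] z 111 r 152.6 ang 31.8
86.89070425631537 [642.7002367   15.45408402 118.57743074] [-0.36670387  0.48966541 -0.04696699] 50.2677114613369
max [0.     0.0011 0.0129 0.009  0.001  0.003  0.05  ]
[[[0.0, -0.0011, 0.0128, 0.009, 0.001, -0.003, 0.05], [0.0, -0.001, 0.0129, 0.0, 0.0, -0.003, 0.05], [0.0, -0.001, 0.0129, 0.0, 0.0, -0.003, 0.05], [0.0, 0.0, 0.0, 0.0, 0.0, 0.0, 0.05]]]
```

View pics/w23.png

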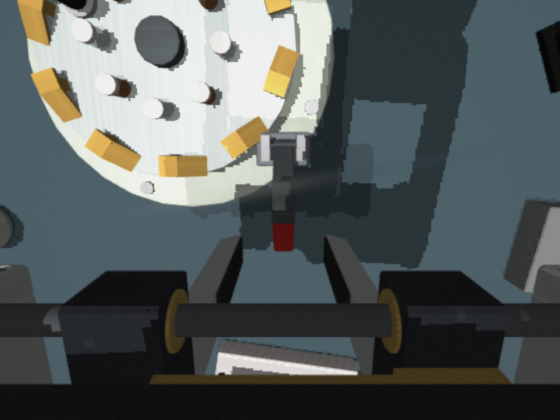

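Request:
apply_moves([
  [[0.0,-0.0012,0.0128,0.007,0.001,-0.003,0.05],[0.0,-0.001,0.0125,0.0,0.0,-0.003,0.04],[0.0,-0.0005,0.011,0.0,0.0,0,0.03],[0.0,0.0,0.001,0.0,0.0,0.0,0.005],[0.0,0.0,0.0,0.0,0.0,0.0,0.005],[0.0,0.0,0.0,0.0,0.0,0.0,0.005],[0.0,0.0,0.0,0.0,0.0,0.0,0.005]],
], grip_force=8)

```text
time: 20.95
tcp_pos: [641.5, 15.6, 81.0]
ee_rot: [2.275, 2.161, 0.007]
force: [0.5, 5.5, -0.3]
grip_width: 14.1
```

```bash
python3 lug.py pics/w24.png; python3 pawl.py 66 -0.09 10 0.005
```

```text
[271, 245, 25, 29, 691] z 50 r 174.0 ang 27.0
[271, 245, 25, 29, 691] z 111 r 152.0 ang 31.9
r 70.37912318134306 lat 0.27616799844075723 pawl a 2.1338029560224427 F [-0.04297662  2.59636108 -0.98790967] grip 13.95619534806851 tilt [0.00543835 0.00037854] 87.06779301920565 q [-0.11  0.46  1.48  0.    1.2  -1.63]
max [0.0003 0.007  0.0048 0.005  0.001  0.006  0.005 ]
[[[-0.0003, -0.007, -0.003, 0.005, -0.001, -0.006, 0.005], [0.0, -0.0035, -0.0048, 0.0, 0.0, 0.0, 0.005], [0.0, -0.004, -0.0044, 0.0, 0.0, 0.0, 0.005], [0.0, -0.0043, -0.0041, 0.0, 0.0, 0.0, 0.005], [0.0, -0.0047, -0.0037, 0.0, 0.0, 0.0, 0.005], [0.0, -0.005, -0.0032, 0.0, 0.0, 0.0, 0.005], [0.0, -0.0053, -0.0028, 0.0, 0.0, 0.0, 0.005], [0.0, -0.0055, -0.0023, 0.0, 0.0, 0.0, 0.005], [0.0, -0.0057, -0.0018, 0.0, 0.0, 0.0, 0.005], [0.0, -0.0058, -0.0012, 0.0, 0.0, 0.0, 0.005]]]
```

View pics/w24.png

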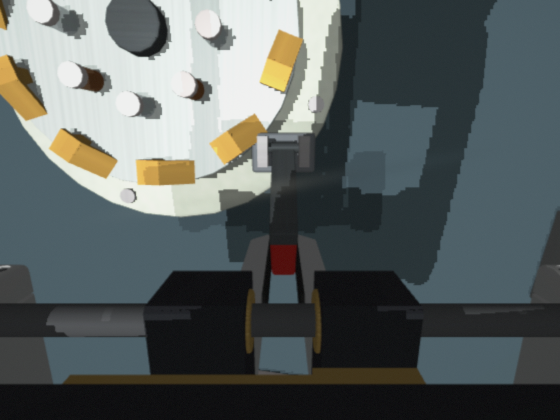

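Gripped. Swing back using radius 70.

```bash
python3 pawl.py 70 -0.085 9 0.005 | tail -1
```

```text
[[[-0.0003, -0.0035, -0.0049, 0.005, -0.001, -0.006, 0.005], [0.0, -0.0035, -0.0048, 0.0, 0.0, 0.0, 0.005], [0.0, -0.0039, -0.0045, 0.0, 0.0, 0.0, 0.005], [0.0, -0.0043, -0.0041, 0.0, 0.0, 0.0, 0.005], [0.0, -0.0046, -0.0038, 0.0, 0.0, 0.0, 0.005], [0.0, -0.0049, -0.0034, 0.0, 0.0, 0.0, 0.005], [0.0, -0.0052, -0.0029, 0.0, 0.0, 0.0, 0.005], [0.0, -0.0054, -0.0025, 0.0, 0.0, 0.0, 0.005], [0.0, -0.0056, -0.002, 0.0, 0.0, 0.0, 0.005]]]
```

Request:
apply_moves([
  [[0,-0.003,-0.0049,0.003,-0.001,-0.003,0.005],[0.0,-0.0035,-0.0048,0.0,0.0,0.0,0.005],[0.0,-0.0039,-0.0045,0.0,0.0,0.0,0.005],[0.0,-0.0043,-0.0041,0.0,0.0,0.0,0.005],[0.0,-0.0046,-0.0038,0.0,0.0,0.0,0.005],[0.0,-0.0049,-0.0034,0.0,0.0,0.0,0.005],[0.0,-0.0052,-0.0029,0.0,0.0,0.0,0.005],[0.0,-0.0054,-0.0025,0.0,0.0,0.0,0.005],[0.0,-0.0056,-0.002,0.0,0.0,0.0,0.005]],
])

```text
time: 21.75
tcp_pos: [598.0, 18.0, 118.0]
ee_rot: [2.271, 2.165, 0.005]
force: [0.4, 1.2, -3.2]
grip_width: 14.1
```

```bash
python3 pawl.py 68 -0.09 10 0.005;python3 lug.py pics/w25.png
```

```text
r 73.2519482135951 lat 0.5874487175954797 pawl a 1.3165031994247285 F [ 0.4374296   1.24953769 -3.24454812] grip 14.148096963710598 tilt [ 0.00493129 -0.0008205 ] 87.24819879684567 q [-0.11  0.33  1.57 -0.    1.23 -1.64]
max [0.0006 0.0074 0.0038 0.005  0.001  0.003  0.005 ]
[[[-0.0006, -0.0074, 0.0038, 0.005, 0.001, -0.003, 0.005], [0.0, -0.0061, -0.0007, 0.0, 0.0, 0.0, 0.005], [0.0, -0.0061, -0.0002, 0.0, 0.0, 0.0, 0.005], [0.0, -0.0061, 0.0004, 0.0, 0.0, 0.0, 0.005], [0.0, -0.006, 0.0009, 0.0, 0.0, 0.0, 0.005], [0.0, -0.0059, 0.0015, 0.0, 0.0, 0.0, 0.005], [0.0, -0.0058, 0.002, 0.0, 0.0, 0.0, 0.005], [0.0, -0.0056, 0.0025, 0.0, 0.0, 0.0, 0.005], [0.0, -0.0053, 0.003, 0.0, 0.0, 0.0, 0.005], [0.0, -0.005, 0.0035, 0.0, 0.0, 0.0, 0.005]]]
[271, 220, 24, 62, 1466] z 50 r 144.6 ang 33.9
[271, 220, 24, 62, 1466] z 111 r 126.0 ang 40.6
```

View pics/w25.png

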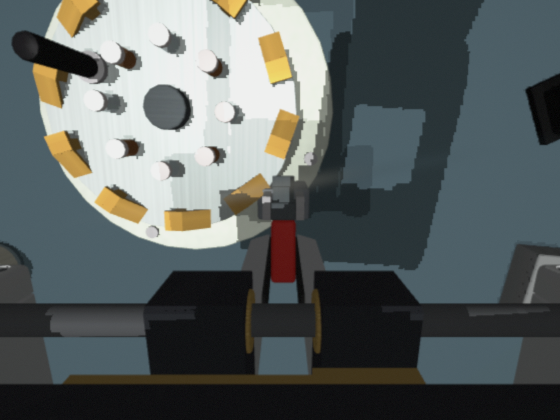

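Request:
apply_moves([
  [[0,-0.006,0.002,0.005,0.001,-0.002,0.005],[0.0,-0.0061,0.001,0.0,0.0,0.0,0.005],[0.0,-0.0061,0.001,0.0,0.0,0.0,0.005],[0.0,-0.0061,0.001,0.0,0.0,0.0,0.005],[0.0,-0.006,0.001,0.0,0.0,0.0,0.005],[0.0,-0.0059,0.0015,0.0,0.0,0.0,0.005],[0.0,-0.0058,0.002,0.0,0.0,0.0,0.005],[0.0,-0.0056,0.0025,0.0,0.0,0.0,0.005]],
])

```text
time: 22.47
tcp_pos: [552.3, 20.3, 111.8]
ee_rot: [2.264, 2.162, 0.018]
force: [0.7, -0.4, 1.6]
grip_width: 13.8
```

```bash
python3 pawl.py 68 -0.09 6 0.005;python3 lug.py pics/w26.png
```

```text
r 70.57543113247974 lat 0.8054116283926369 pawl a 0.6607656504556956 F [ 0.73529653 -0.40235193  1.59258529] grip 13.84969499240415 tilt [1.59044612e-02 6.45993137e-06] 87.35983717182532 q [-0.12  0.24  1.7   0.    1.18 -1.65]
max [0.0008 0.0052 0.005  0.016  0.001  0.001  0.005 ]
[[[-0.0008, -0.0049, 0.005, 0.016, -0.001, -0.001, 0.005], [0.0, -0.0052, 0.0032, 0.0, 0.0, 0.0, 0.005], [0.0, -0.0049, 0.0036, 0.0, 0.0, 0.0, 0.005], [0.0, -0.0046, 0.004, 0.0, 0.0, 0.0, 0.005], [0.0, -0.0042, 0.0044, 0.0, 0.0, 0.0, 0.005], [0.0, -0.0038, 0.0048, 0.0, 0.0, 0.0, 0.005]]]
[174, 9, 19, 27, 409] z 50 r 102.4 ang 167.5
[174, 9, 19, 27, 409] z 111 r 90.0 ang 154.4
[271, 226, 25, 62, 1443] z 50 r 114.5 ang 46.5
[271, 226, 25, 62, 1443] z 111 r 99.2 ang 58.3
```

View pics/w26.png

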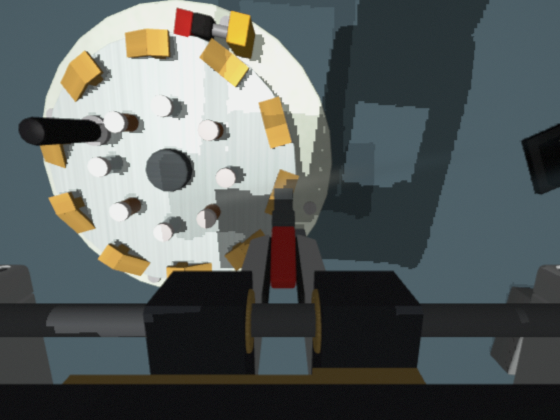

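Request:
apply_moves([
  [[0,-0.0045,0.004,0.012,0,0,0.005],[0.0,-0.005,0.0032,0.0,0.0,0.0,0.005],[0.0,-0.003,0.002,0.0,0.0,0.0,0.005],[0,0,0,0,0,0,0.005]],
])

```text
time: 22.85
tcp_pos: [534.8, 21.2, 99.3]
ee_rot: [-2.269, -2.167, 0.003]
force: [-0.7, -0.4, 1.2]
grip_width: 13.8
```

```bash
python3 pawl.py 68 -0.09 1 0.005
```

```text
r 68.96301446869576 lat 0.8945036950989365 pawl a 0.3558055238432236 F [-0.70970883 -0.40544578  1.18785723] grip 13.75723803466465 tilt [-0.00396917  0.0009587 ] 87.36771746704473 q [-0.12  0.24  1.74  0.    1.17 -1.65]
max [0.0009 0.0037 0.0049 0.004  0.001  0.001  0.005 ]
[[[-0.0009, -0.0037, 0.0049, -0.004, -0.001, -0.001, 0.005]]]
```

Now open and let it fall, then check.

Request:
apply_moves([
  [[0,0,0,0,0,0,0.04],[0,0,0,0,0,0,0.04],[0,0,0,0,0,0,0.04],[0,0,0,0,0,0,0.04],[0,0,0,0,0,0,0.04],[0,0,0,0,0,0,0.04]],
])

```text
time: 23.35
tcp_pos: [532.3, 20.5, 96.7]
ee_rot: [-2.266, -2.165, 0.012]
force: [0.5, -0.6, -0.1]
grip_width: 39.7
```

```bash
python3 lug.py pics/w27.png; python3 - <<'E'
from h import *
from cell import robot
s=robot.state(); print(s["force"],s["grip_width"],s["tcp_pos"])
c=robot.capture("side"); cv2.imwrite("pics/s27.png",cv2.resize(c["pixels"][120:290,200:400],None,fx=3,fy=3))
E
```

```text
[172, 38, 20, 28, 425] z 50 r 102.5 ang 167.5
[172, 38, 20, 28, 425] z 111 r 93.1 ang 154.6
[273, 224, 24, 44, 985] z 50 r 94.7 ang 64.1
[273, 224, 24, 44, 985] z 111 r 88.1 ang 77.5
[-0.30915828  0.33095517  0.25498126] 40.07115448698862 [532.27852788  20.50393315  96.67197135]
```

View pics/w27.png

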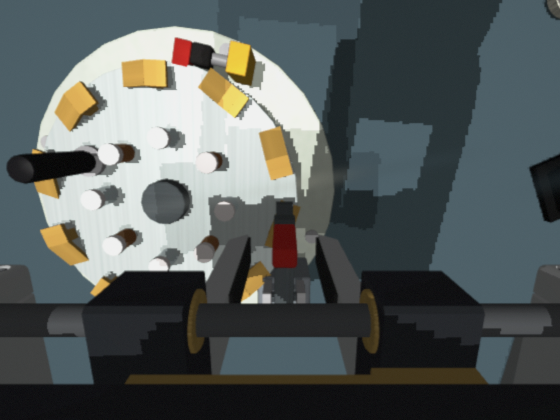

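View pics/s27.png

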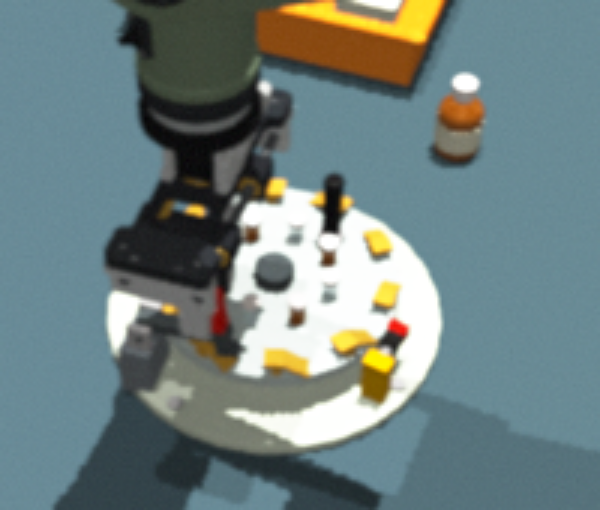

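Pawl has fallen between the fingers. Raise the tool, wait, and inspect.

Request:
apply_moves([
  [[0,0,-0.01,0,0,0,0.045],[0,0,-0.02,0,0,0,0.045],[0,0,-0.025,0,0,0,0.045],[0,0,-0.03,0,0,0,0.045],[0,0,-0.03,0,0,0,0.045],[0,0.02,-0.03,0,0,0,0.045],[0,0.03,-0.02,0,0,0,0.045],[0,0.03,0,0,0,0,0.045],[0,0,0,0,0,0,0.045],[0,0,0,0,0,0,0.045],[0,0,0,0,0,0,0.045],[0,0,0,0,0,0,0.045],[0,0,0,0,0,0,0.045],[0,0,0,0,0,0,0.045]],
])

```text
time: 24.62
tcp_pos: [611.7, 17.7, 273.8]
ee_rot: [-2.264, -2.165, 0.015]
force: [-0.2, 0.7, -0.9]
grip_width: 45.2
```

```bash
python3 lug.py pics/w28.png; python3 - <<'E'
from h import *
from cell import robot
s=robot.state(); print(s["force"],s["tcp_pos"])
for n in("side","scene"):
    c=robot.capture(n); x,y,w,h=dict(scene=(210,150,130,110),side=(225,155,140,120))[n]
    cv2.imwrite(f"pics/{n}28.png",cv2.resize(c["pixels"][y:y+h,x:x+w],None,fx=5,fy=5,interpolation=cv2.INTER_CUBIC))
    print(n,"pred tab top for a=0, .2, .3:",[proj(c,np.array([579.8,18.2,66])+np.r_[-np.cos(np.radians(2.6))*ll,np.sin(np.radians(2.6))*ll,hh]) - np.array([x,y]) for a in(0,.2,.3) for ll,hh in [(57.8*np.cos(a)-45*np.sin(a),57.8*np.sin(a)+45*np.cos(a))]])
E
```

```text
[220, 12, 11, 15, 132] z 50 r 102.4 ang 167.5
[220, 12, 11, 15, 132] z 111 r 85.2 ang 158.1
[277, 116, 13, 14, 161] z 50 r 88.4 ang 77.1
[277, 116, 13, 14, 161] z 111 r 89.0 ang 75.2
[ 1.2413839  -0.03337821 -0.38634592] [611.65990569  17.68209218 273.6837934 ]
side pred tab top for a=0, .2, .3: [array([49.03302334, 65.21334823]), array([44.39757417, 60.7485656 ]), array([41.7322122 , 58.66816449])]
scene pred tab top for a=0, .2, .3: [array([69.84636433, 60.50494397]), array([66.36411353, 59.23543023]), array([64.33901707, 58.93417082])]
```

View pics/side28.png

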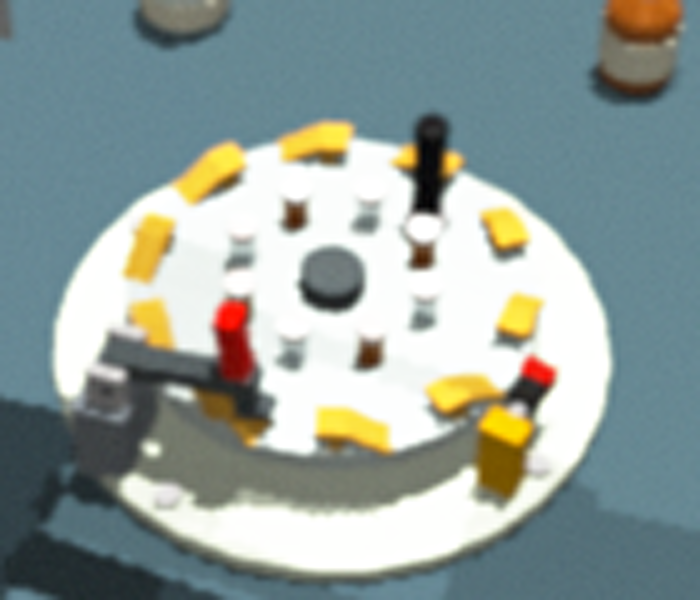

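View pics/w28.png

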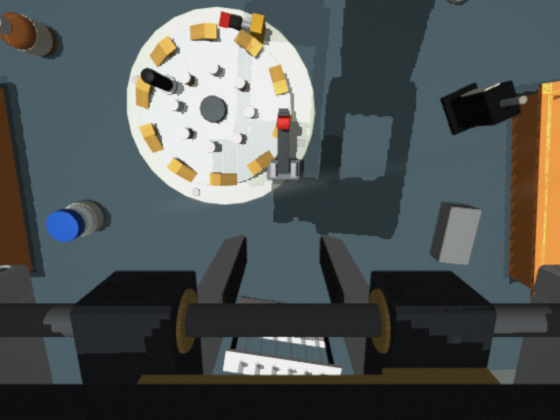

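View pics/scene28.png

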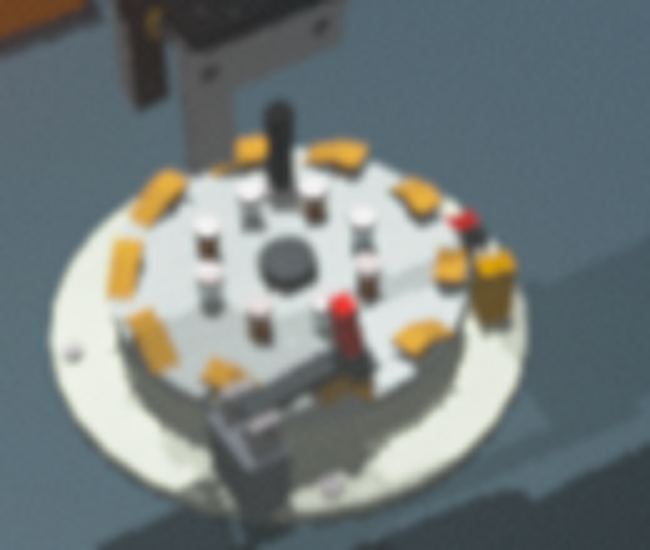

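Request:
apply_moves([
  [[0,0,0,0,0,0,0.045],[0,0,0,0,0,0,0.045],[0,0,0,0,0,0,0.045],[0,0,0,0,0,0,0.045],[0,0,0,0,0,0,0.045],[0,0,0,0,0,0,0.045]],
])

```text
time: 25.27
tcp_pos: [611.4, 17.7, 273.5]
ee_rot: [-2.263, -2.165, 0.016]
force: [-0.5, 0.2, -0.6]
grip_width: 44.9
```

```bash
python3 lug.py pics/w29.png; python3 - <<'E'
from h import *
from cell import robot
d=pickle.load(open("c0.pkl","rb"))
c=robot.capture("side"); z=cv2.resize(c["pixels"][155:275,225:365],None,fx=5,fy=5,interpolation=cv2.INTER_CUBIC)
print("diff in side crop vs last:",np.abs(z.astype(int)-cv2.imread("pics/side28.png")).mean(), (np.abs(z.astype(int)-cv2.imread("pics/side28.png")).max(2)>40).sum())
print(robot.finish_job())
E
```

```text
[219, 13, 12, 15, 129] z 50 r 102.3 ang 167.5
[219, 13, 12, 15, 129] z 111 r 85.0 ang 158.1
[277, 116, 13, 14, 163] z 50 r 88.2 ang 77.2
[277, 116, 13, 14, 163] z 111 r 88.8 ang 75.4
diff in side crop vs last: 1.0119349206349206 0
the job is handed in; nothing more can be done
None
```

The carousel is home at the buffer, the pawl is down, and I handed the job in at about 25 s. No verdict was reported.

- **Easing and pawl over:** I eased the carousel forward about 0.18 rad by the peg and carried the pawl right over. Wrist force stayed at a few newtons. At release the pawl angle worked out to about 2.1 rad from the arm's pose, and the images showed it lying over.
- **Winding and pressing:** I wound the carousel back about 104° and pressed the lug on the buffer. The wrist read 18–20 N at the peg for about 0.7 s, an estimated 9–10 N on the buffer. I could not measure the buffer force directly; the roughly 2 mm of buffer travel agrees with it.
- **Pawl back:** I carried it down to about 0.36 rad and let it fall. It is resting partly on a tooth, at about 0.1 rad from the side view, which is under the 0.3 limit.

**Last checks:** the lug stayed at 167.5° beside the buffer through the pawl's return. Two side pictures about 0.65 s apart were identical. The gripper was clear of everything at 270 mm height. I checked the other bench items only by eye, and they looked unmoved.

The wrist force was noisy, and its z component reached −20 N during the press, because the tool tilted about 0.03 rad. No check failed.

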